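# Empty the stopper tray into the wash tub and dock it on its stand

### The arm

A 6-joint arm with a two-finger parallel gripper is mounted at the origin on the work surface. World frame = base frame: x ahead of the robot, y to its left, z up, the work surface at z = 0. Lengths are in m, angles in rad, forces in N, time in s.
With the tool pointing down it reaches from about 0.375 to 0.9 m from the base axis. Payload 3.1 kg.
Tool frame: the origin (TCP) lies midway between the tips of the shut fingers; the grasp point (between the pads) lies env.tcp_to_grasp behind it (env.tcp_to_grasp is the distance from the TCP to the grasp point, in m); z points along the fingers, x is the direction in which the jaws open and shut, and the axes are right-handed (so a half turn about z gives the same grasp; the last joint's range is limited). The gripper opens to 87 mm and grips with 3 to 60 N. Pads are 19 mm wide; open, the fingers measure 117 mm over their backs; the gripper's body (75 mm by 190 mm) begins 51 mm behind the grasp point.
Start: joints at [1.161, 0.527, 1.433, -0, 1.181, -0.178], TCP at [0.144, 0.608, 0.223] pointing down, gripper open.
Joint ranges: [-3.08, 3.08], [-0.75, 2.2], [0.22, 2.44], [-1.43, 4.57], [0, 2.65], [-2.85, 2.85]. Speed limits (rad/s): [2.79, 2.79, 3.14, 3.14, 3.14, 3.14].

### API

Orientations are given as [roll, pitch, yaw] about the fixed x, y, z axes, in that order (R = Rz(yaw) Ry(pitch) Rx(roll)).
In Python, from rig import env, grab_frame, camera_params, masks_of, landmark_of gives the robot as it stands.
- The arm moves only by the tool send_rows, never from a script. Its argument "moves" is a list of rows, each an object of numbers: "dx", "dy", "dz": the shift along the tool's x, y, z in cm; "spin": the turn about the tool's z in rad. In form: [{"dx": .., "dy": .., "dz": .., "spin": ..}, ...]. A call has 1 to 12 rows; each row shifts and turns the pose as measured when the row begins, along the tool's axes as they then stand; what a row does not reach is not made up. A row lasts 1/8 s, in which the tool goes at most 62.5 mm and 10.7 degrees, less where a joint would pass 70% of its speed; a pose out of reach is approached as far as the arm can. A call is refused whole if a number of a shift passes 6.25 or a number of a turn 0.188, either way. A call with a gripper value outside its range is refused whole. "hand" is the closure in counts, from 0 (fully open) to 255 (shut), set as the call begins (left out, the last holds). The fingers move at their own pace and stop on an object; "grip_force" is the grip in N (left out, the last holds). Time passes only in rows, so rows that do not move let the fingers close. It gives the time, the measured TCP pose, the force and the opening at its end, in the units of the state.
- env.read_state(): the state, without advancing time (a new reading comes with each control period).
- grab_frame(name): name is "side" or "top" or "wrist"; returns (picture, depth): 384x512x3 uint8, red, green, blue; 384x512 float32, m along the optical axis (not along the pixel's ray), 0 where there is no reading.
- camera_params(name): a dict with "intrinsics" (3x3 intrinsics, pixels), "position" and "attitude" of the camera in the world. Camera axes: x right, y down, z forward; pixel columns grow to the right and rows downward; lengths in m; the calibration is good to about 2 mm. A picture is of the moment at which its call begins: read the wrist's pose just before it. camera_params takes no time and is no camera call; for the wrist camera it gives the pose at the moment of the call.
- env.job_done(): hands the job in, once; it reports no verdict.
Trained networks look in the newest picture that a camera, given by its name, has taken for a name from the list of things; names that differ only in an ending like _2 or _b are one class to them, and where a whole thing is asked for, a point or a joint stands for the part that bears it (a point fixed in the world has none). Each returns a list of dicts, best first, with "score" (0 to 1); they miss things now and then, are a little off and sometimes report something else, mostly with a low value. They report only what shows in the picture. A call takes as long as a camera call.
- masks_of(camera, query): "mask" (384x512 bool, what is visible of it) and "at" ([row, column] in pixels, amid what is visible of it).
- landmark_of(camera, query): "at" ([row, column] in pixels: a listed point, or the origin of a listed thing).
The state is a dict: "time": time; "qpos": joint angles; "qvel": joint speeds; "joint_efforts": joint torques, N m; "position": TCP position; "tcp_rot": TCP orientation; "wrist_force": force on the tool from outside, world axes, zero at the start; "ft_torque": the same for the moment, N m; "opening": finger opening in m.
Only numpy, scipy, OpenCV 4.12 (cv2) and the standard library are available. Lean on these libraries where they do the work, as an engineer would, in place of code of your own. Each camera call takes 0.05 s, during which the arm holds its last target. There are 200 camera calls.

### The job

Pick up the steel tray by its upright black handle with all five white stoppers still in it, carry it over the clutter, and tip it so that all five slide off its open lip into the rectangular grey wash tub. Then put the empty tray away on its low grey stand, both ear holes down over the two pins until it lies flush (either way round), and let go. Leave the other things on the bench where they are.

Things in the scene. Friction and masses are not known exactly. Their poses are not given: they have to be found in the camera images.
- tray: steel scoop tray, 0.2 kg: floor 129 x 90 x 4 mm; walls 3 mm thick, rim at z 24 mm, on the long sides and rear; front end (-x) open. Side ears 4 mm thick, x -20..20, out to y +-73 mm, each with an 11 mm hole. Behind the rear wall a black upright handle plate: 12 mm thick (along y), x 63..107, z 14..64 mm. Origin: centre of the underside; +x to the handle, z up
- handle (a point): grip point in the middle of the tray's handle plate: (87, 0, 45) mm in the tray's frame; pinch it across its 12 mm thickness (tray's y)
- lip (a point): middle of the tray's open front edge, on the floor's top side: (-66, 0, 4) mm in the tray's frame
- hole_a (a point): centre of the 11 mm hole in the tray's +y ear, at its underside: (0, 59, 0) mm in the tray's frame
- hole_b (a point): centre of the 11 mm hole in the tray's -y ear, at its underside: (0, -59, 0) mm in the tray's frame
- tub: open RECTANGULAR grey plastic wash tub, outside 170 (x) x 140 (y) x 65 mm tall, walls and floor 4 mm, about 0.6 kg, loose on the bench; origin: centre of its underside
- stand: low flat grey plinth fixed to the bench, 100 (x) x 154 (y) mm, flat top 25 mm above the bench, with two upright steel pins; the tray belongs on it. Origin: centre of its underside on the bench; pins lie along its y
- pin_a (a point): foot of the stand's +y pin, on the plinth's top: (0, 59, 25) mm in the stand's frame. The pin is 8 mm thick for 14 mm, then tapers over 12 mm to a 3 mm tip, 26 mm above the plinth
- pin_b (a point): foot of the stand's -y pin, alike: (0, -59, 25) mm in the stand's frame
- stopper0: white stopper, solid, 23 mm tall: plug 18-21 mm across with a head 26 mm across on top, 16 g; at the start standing loose in the tray; origin: centre of the plug's end face, z towards the head
- stopper1: white stopper, solid, 23 mm tall: plug 18-21 mm across with a head 26 mm across on top, 16 g; at the start standing loose in the tray; origin: centre of the plug's end face, z towards the head
- stopper2: white stopper, solid, 23 mm tall: plug 18-21 mm across with a head 26 mm across on top, 16 g; at the start standing loose in the tray; origin: centre of the plug's end face, z towards the head
- stopper3: white stopper, solid, 23 mm tall: plug 18-21 mm across with a head 26 mm across on top, 16 g; at the start standing loose in the tray; origin: centre of the plug's end face, z towards the head
- stopper4: white stopper, solid, 23 mm tall: plug 18-21 mm across with a head 26 mm across on top, 16 g; at the start standing loose in the tray; origin: centre of the plug's end face, z towards the head
- wash_bottle: white plastic wash bottle with a cap, 58 mm across, 185 mm tall; origin: centre of its underside
- vial_rack: low white rack of six capped amber vials, 90 x 46 x 78 mm tall (long side along its x); origin: centre of its underside
- jar: white jar with a wide yellow screw cap, 90 mm across, 130 mm tall; origin: centre of its underside
- round_pot: empty ROUND grey bowl, 110 mm across, 55 mm tall (not the tub); origin: centre of its underside
- tip_box: closed clear plastic tip box, 80 x 120 x 55 mm; origin: centre of its underside
- beaker: glass beaker, 68 mm across, 85 mm tall; origin: centre of its underside
- spatula: steel lab spatula lying flat, 205 mm long, 18 mm wide, 6 mm high; origin at its middle

How it is judged:
By the outcome, as a careful person would: the job done as asked, in the order asked, and still so for the second after the job is handed in, with the robot touching nothing.
It also fails if it takes over 69 s, if anything falls off the work surface, if the arm or the gripper's body presses on something with over 40 N, if the wrist force passes 120 N, or if a joint passes its speed limit or range.

## Working session

There is one attempt and no reset: what is moved stays moved. The work goes in short steps, Python scripts to look and compute and a tool call to move; the robot and the scene stay as the last step left them, time stands still between calls to the robot, and variables do not carry over. Pictures are saved under pics/ and viewed, about 8 in all and at most 12, crops included, and the job is handed in when it is done.

Besides the shell and the picture viewer there is one more tool, called after ">>>" in YAML: its name, and indented under it one key for each argument. send_rows: Moves the arm, as the interface text tells. Its arguments: {"type":"object","properties":{"moves":{"type":"array"},"hand":{"type":"number"},"grip_force":{"type":"number"}},"required":["moves"]}

```bash
ls; mkdir -p pics; cat > h.py <<'E'
import numpy as np, cv2
from rig import env, grab_frame, camera_params, masks_of, landmark_of
from scipy.spatial.transform import Rotation as R
def att(c):
    a=np.array(c["attitude"],float)
    return a if a.shape==(3,3) else R.from_euler('xyz',a).as_matrix()
def pts(d,c,m=None):
    K=np.array(c["intrinsics"]); v,u=np.nonzero((d>0)&(m if m is not None else True)); z=d[v,u]
    p=np.stack([(u-K[0,2])/K[0,0]*z,(v-K[1,2])/K[1,1]*z,z],1)
    return p@att(c).T+np.array(c["position"])
def ray(at,c,z):
    K=np.array(c["intrinsics"]); d=att(c)@np.array([(at[1]-K[0,2])/K[0,0],(at[0]-K[1,2])/K[1,1],1]); p=np.array(c["position"])
    return p+d*(z-p[2])/d[2]
def save(n,im): cv2.imwrite(f'pics/{n}.png',cv2.cvtColor(im,cv2.COLOR_RGB2BGR))
E
python3 - <<'E'
from h import *
print(env.read_state(), env.tcp_to_grasp)
a,d=grab_frame('top'); b,e=grab_frame('side')
c=camera_params('top'); print(c, camera_params('side'))
save('t0',a); save('s0',b); np.savez('d0.npz',d=d,e=e)
for q in 'tray tub stand stopper0 wash_bottle vial_rack jar round_pot tip_box beaker spatula'.split():
    for r in masks_of('top',q)[:5]:
        p=pts(d,c,r['mask']); (ce,sz,an)=cv2.minAreaRect((p[p[:,2]>np.percentile(p[:,2],60)-.01][:,:2]*1000).astype(np.float32))
        print(q,round(r['score'],2),r['at'],np.median(p,0).round(3),'zmax',np.percentile(p[:,2],98).round(3),np.round(ce),np.round(sz),round(an,1))
for q,z in [('handle',.045),('lip',.004),('hole_a',.004),('pin_a',.025),('tray',0),('stand',0),('tub',0)]:
    for r in landmark_of('top',q)[:3]: print(q,round(r['score'],2),r['at'],ray(r['at'],c,z).round(4))
E
```

```text
pics
{'time': 0.0, 'qpos': array([ 1.16050206e+00,  5.28481643e-01,  1.43393781e+00, -3.36331932e-05,
        1.18137816e+00, -1.78457163e-01]), 'qvel': array([ 2.28925533e-03,  1.56590875e-03, -3.47621902e-04,  7.06196780e-05,
       -7.18818375e-04,  1.05963410e-03]), 'joint_efforts': array([ 2.27714099e-04, -4.40041602e+01, -1.76590115e+01,  6.33006776e-02,
        5.82655671e-02, -1.61943826e-04]), 'position': array([0.14325416, 0.60759013, 0.22155083]), 'tcp_rot': array([-3.14123184e+00,  2.17546293e-03,  1.33897242e+00]), 'wrist_force': array([ 0.01591298,  1.34718743, -0.50847994]), 'ft_torque': array([-0.05812062,  0.02170909,  0.01304115]), 'opening': 0.08729769317587512} 0.0187
{'intrinsics': array([[437.18386001,   0.        , 255.57205708],
       [  0.        , 437.18386001, 186.09726779],
       [  0.        ,   0.        ,   1.        ]]), 'position': array([ 0.35933556, -0.03177114,  1.54273452]), 'attitude': array([-2.98376337e+00, -1.01946665e-03, -1.56406955e+00])} {'intrinsics': array([[402.68665796,   0.        , 253.44860013],
       [  0.        , 402.68665796,
[... 2220 characters left out ...]
.7
handle 0.84 [208.1, 136.3] [0.5182 0.3781 0.045 ]
handle 0.59 [149.5, 305.4] [ 0.7292 -0.206   0.045 ]
lip 0.69 [225.5, 142.8] [0.4614 0.3635 0.004 ]
lip 0.68 [252.7, 138.9] [0.3668 0.3726 0.004 ]
hole_a 0.91 [233.6, 123.8] [0.4326 0.4287 0.004 ]
hole_a 0.77 [230.4, 154.1] [0.4445 0.3231 0.004 ]
hole_a 0.16 [203.4, 298.3] [ 0.5432 -0.1834  0.004 ]
pin_a 0.71 [191.5, 227.5] [0.581  0.0667 0.025 ]
pin_a 0.64 [207.4, 258.6] [ 0.5257 -0.0428  0.025 ]
pin_a 0.59 [230.0, 350.9] [ 0.4493 -0.3626  0.025 ]
tray 0.65 [229.2, 139.8] [0.4486 0.3744 0.    ]
stand 0.9 [201.4, 243.6] [0.5495 0.0105 0.    ]
stand 0.63 [229.5, 133.0] [0.4474 0.3983 0.    ]
tub 0.77 [227.5, 355.5] [ 0.4597 -0.3845  0.    ]
```

View pics/t0.png

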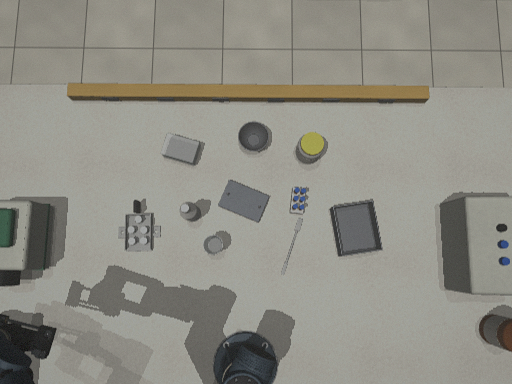

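View pics/s0.png

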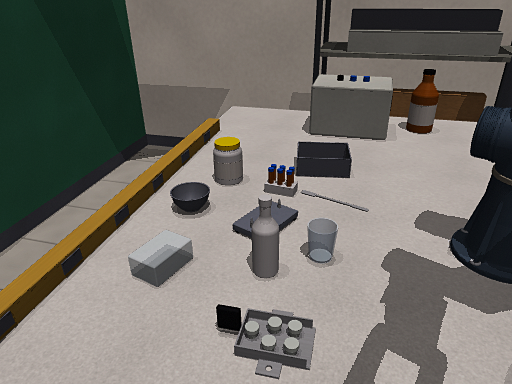

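The top view shows the tray at (137,232) with its handle up at (137,207), the stand at (243,201) and the tub at (356,228). The side view shows all five stoppers standing. Next I'll move over the handle for a close look.

```bash
cat >> h.py <<'E'
def plan(tgt,yaw,n,quiet=False):
    "equal rows: world target pos and yaw -> tool-frame increments (cm, rad)"
    s=env.read_state(); p=np.array(s['position']); Rm=R.from_euler('xyz',s['tcp_rot']).as_matrix()
    y0=s['tcp_rot'][2]; dy=(yaw-y0+np.pi)%(2*np.pi)-np.pi; sp=-dy/n; d=(np.array(tgt)-p)/n*100
    print('at',p.round(4),np.round(s['tcp_rot'],3),'t',round(s['time'],2),'open',round(s['opening'],4),'F',np.round(s['wrist_force'],1))
    for i in range(n):
        v=(Rm@R.from_rotvec([0,0,sp*i]).as_matrix()).T@d
        print('{"dx":%.2f,"dy":%.2f,"dz":%.2f,"spin":%.3f}'%(*v,sp),end=',')
    print()
E
python3 - <<'E'
from h import *
plan([.49,.378,.25],1.65,8)
E
```

```text
at [0.1435 0.6083 0.2226] [-3.142 -0.     1.339] t 1.0 open 0.0872 F [0.5 0.3 0.7]
{"dx":-1.81,"dy":4.88,"dz":-0.34,"spin":-0.039},{"dx":-1.99,"dy":4.80,"dz":-0.34,"spin":-0.039},{"dx":-2.18,"dy":4.72,"dz":-0.34,"spin":-0.039},{"dx":-2.36,"dy":4.63,"dz":-0.34,"spin":-0.039},{"dx":-2.54,"dy":4.54,"dz":-0.34,"spin":-0.039},{"dx":-2.71,"dy":4.44,"dz":-0.34,"spin":-0.039},{"dx":-2.88,"dy":4.33,"dz":-0.34,"spin":-0.039},{"dx":-3.05,"dy":4.21,"dz":-0.34,"spin":-0.039},
```

>>> send_rows:
  moves:
    - {"dx": -1.8, "dy": 4.9, "dz": -0.4, "spin": -0.04}
    - {"dx": -2.0, "dy": 4.8, "dz": -0.4, "spin": -0.04}
    - {"dx": -2.2, "dy": 4.7, "dz": -0.4, "spin": -0.04}
    - {"dx": -2.4, "dy": 4.6, "dz": -0.4, "spin": -0.04}
    - {"dx": -2.5, "dy": 4.5, "dz": -0.4, "spin": -0.04}
    - {"dx": -2.7, "dy": 4.4, "dz": -0.4, "spin": -0.04}
    - {"dx": -2.9, "dy": 4.3, "dz": -0.4, "spin": -0.04}
    - {"dx": -3.0, "dy": 4.2, "dz": -0.4, "spin": -0.04}
    - {"dx": 0, "dy": 0, "dz": 0, "spin": 0}

```text
time: 2.12
position: [0.5023, 0.3767, 0.2561]
tcp_rot: [3.137, -0.003, 1.673]
wrist_force: [-0.2, 0.3, 0.7]
opening: 0.0872
```

```bash
python3 - <<'E'
from h import *
s=env.read_state(); print(s['position'],s['tcp_rot'],s['time'])
c=camera_params('wrist'); a,d=grab_frame('wrist'); save('w1',a); print(c['position'],c['attitude'])
P=pts(d,c); ok=(np.abs(P[:,0]-.45)<.13)&(np.abs(P[:,1]-.378)<.1)
h=P[ok&(P[:,2]>.055)&(P[:,2]<.07)]; print('handle top',len(h),h.mean(0).round(4),cv2.minAreaRect((h[:,:2]*1000).astype(np.float32)))
r=P[ok&(P[:,2]>.012)&(P[:,2]<.04)]; print('rim+',len(r),cv2.minAreaRect((r[:,:2]*1000).astype(np.float32)))
print('bench',np.median(P[P[:,2]<.01][:,2]))
for q,z in [('handle',.064),('lip',.004),('hole_a',.004)]:
    for r in landmark_of('wrist',q)[:3]: print(q,round(r['score'],2),r['at'],ray(r['at'],c,z).round(4))
E
```

```text
[0.50226421 0.37673057 0.25606916] [ 3.13698934 -0.00332595  1.67306563] 2.125
[0.42546424 0.36865568 0.41866391] [ 2.8537074  -0.00365148  1.67320045]
handle top 434 [0.5229 0.3805 0.0636] ((523.9193115234375, 380.62261962890625), (43.7693977355957, 11.895709037780762), 1.8342608213424683)
rim+ 3459 ((460.7361755371094, 378.5138854980469), (162.4209747314453, 90.1558837890625), 1.9961810111999512)
bench 0.0007973752870011619
lip 0.88 [41.5, 269.9] [0.3722 0.3783 0.004 ]
hole_a 0.9 [100.4, 210.5] [0.442  0.3168 0.004 ]
```

View pics/w1.png

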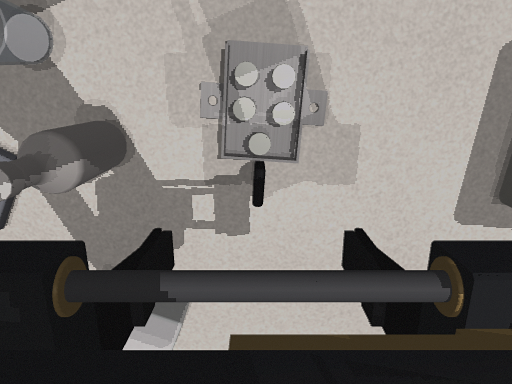

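The wrist view shows the tray at (262,105) with all five stoppers in it and the handle at (259,184). The handle top is at (0.524, 0.381) with yaw about 1.9°. I'm descending in two steps.

```bash
python3 - <<'E'
from h import *
plan([.526,.3807,.10],1.604,4)
E
```

```text
at [0.4971 0.3794 0.2555] [ 3.141e+00 -3.000e-03  1.679e+00] t 2.33 open 0.0873 F [-0.6  0.7 -0.5]
{"dx":-0.06,"dy":0.72,"dz":3.89,"spin":0.019},{"dx":-0.04,"dy":0.72,"dz":3.89,"spin":0.019},{"dx":-0.03,"dy":0.72,"dz":3.89,"spin":0.019},{"dx":-0.02,"dy":0.72,"dz":3.89,"spin":0.019},
```

>>> send_rows:
  moves:
    - {"dx": 0, "dy": 0.7, "dz": 3.9, "spin": 0.02}
    - {"dx": 0, "dy": 0.7, "dz": 3.9, "spin": 0.02}
    - {"dx": 0, "dy": 0.7, "dz": 3.9, "spin": 0.02}
    - {"dx": 0, "dy": 0.7, "dz": 3.9, "spin": 0.02}
    - {"dx": 0, "dy": 0, "dz": 0, "spin": 0}
    - {"dx": 0, "dy": 0, "dz": 0, "spin": 0}

```text
time: 3.08
position: [0.5185, 0.3906, 0.099]
tcp_rot: [3.139, -0.006, 1.61]
wrist_force: [0.2, 0.2, 0.7]
opening: 0.0869
```

```bash
python3 - <<'E'
from h import *
plan([.526,.3807,.027],1.604,4)
E
```

```text
at [0.5185 0.3906 0.099 ] [ 3.139 -0.006  1.61 ] t 3.08 open 0.0869 F [0.2 0.2 0.7]
{"dx":-0.27,"dy":0.17,"dz":1.80,"spin":0.001},{"dx":-0.27,"dy":0.17,"dz":1.80,"spin":0.001},{"dx":-0.26,"dy":0.17,"dz":1.80,"spin":0.001},{"dx":-0.26,"dy":0.17,"dz":1.80,"spin":0.001},
```

>>> send_rows:
  moves:
    - {"dx": -0.3, "dy": 0.2, "dz": 1.6, "spin": 0}
    - {"dx": -0.3, "dy": 0.2, "dz": 1.6, "spin": 0}
    - {"dx": -0.2, "dy": 0.2, "dz": 1.6, "spin": 0}
    - {"dx": -0.2, "dy": 0.1, "dz": 1.6, "spin": 0}
    - {"dx": 0, "dy": 0, "dz": 0, "spin": 0}
    - {"dx": 0, "dy": 0, "dz": 0, "spin": 0}

```text
time: 3.82
position: [0.5279, 0.3817, 0.034]
tcp_rot: [3.134, -0.008, 1.611]
wrist_force: [0.7, 0.0, -0.1]
opening: 0.0868
```

```bash
python3 - <<'E'
from h import *
plan([.526,.3807,.027],1.604,2)
E
```

```text
at [0.5279 0.3817 0.034 ] [ 3.134 -0.008  1.611] t 3.83 open 0.0868 F [ 0.7  0.  -0.1]
{"dx":-0.05,"dy":-0.10,"dz":0.35,"spin":0.003},{"dx":-0.05,"dy":-0.10,"dz":0.35,"spin":0.003},
```

>>> send_rows:
  moves:
    - {"dx": -0.1, "dy": -0.1, "dz": 0.3, "spin": 0}
    - {"dx": 0, "dy": -0.1, "dz": 0.3, "spin": 0}
    - {"dx": 0, "dy": 0, "dz": 0, "spin": 0}

```text
time: 4.2
position: [0.5264, 0.3811, 0.0287]
tcp_rot: [3.133, -0.009, 1.611]
wrist_force: [-0.3, 0.7, -0.2]
opening: 0.0866
```

>>> send_rows:
  moves:
    - {"dx": 0, "dy": 0, "dz": 0, "spin": 0}
    - {"dx": 0, "dy": 0, "dz": 0, "spin": 0}
    - {"dx": 0, "dy": 0, "dz": 0, "spin": 0}
    - {"dx": 0, "dy": 0, "dz": 0, "spin": 0}
    - {"dx": 0, "dy": 0, "dz": 0, "spin": 0}
    - {"dx": 0, "dy": 0, "dz": 0, "spin": 0}
    - {"dx": 0, "dy": 0, "dz": 0, "spin": 0}
    - {"dx": 0, "dy": 0, "dz": 0, "spin": 0}
  hand: 255
  grip_force: 60

```text
time: 5.2
position: [0.5267, 0.3814, 0.0293]
tcp_rot: [3.131, -0.01, 1.611]
wrist_force: [1.0, -0.9, -0.2]
opening: 0.0149
```

>>> send_rows:
  moves:
    - {"dx": 0, "dy": 0, "dz": -0.3, "spin": 0}
    - {"dx": 0, "dy": 0, "dz": -0.6, "spin": 0}
    - {"dx": 0, "dy": 0, "dz": -1.0, "spin": 0}
    - {"dx": 0, "dy": 0, "dz": -1.0, "spin": 0}
    - {"dx": 0, "dy": 0, "dz": -1.0, "spin": 0}
    - {"dx": 0, "dy": 0, "dz": -0.5, "spin": 0}
    - {"dx": 0, "dy": 0, "dz": 0, "spin": 0}

```text
time: 6.08
position: [0.5261, 0.3808, 0.076]
tcp_rot: [3.131, -0.009, 1.612]
wrist_force: [0.5, -0.0, -3.1]
opening: 0.0114
```

```bash
python3 - <<'E'
from h import *
s=env.read_state(); print(s['position'],s['tcp_rot'],s['opening'],s['wrist_force'])
c=camera_params('wrist'); a,d=grab_frame('wrist'); b,e=grab_frame('side')
save('w2',np.hstack([a[:, 100:420],b[120:,150:420].repeat(1,0)[:384] if 0 else cv2.resize(b[240:384,200:340],(373,384))]))
P=pts(d,c)
for q,z in [('handle',.1),('lip',.04),('hole_a',.04)]:
    for r in landmark_of('wrist',q)[:2]:
        v,u=map(int,r['at']); m=np.zeros_like(d,bool); m[v-2:v+3,u-2:u+3]=1
        print(q,round(r['score'],2),r['at'],np.median(pts(d,c,m),0).round(4))
E
```

```text
[0.5261262  0.3808008  0.07603074] [ 3.13093103 -0.0093736   1.61162602] 0.011359012316605228 [ 0.54482354 -0.04386848 -3.08356387]
handle 0.69 [64.9, 370.9] [0.43   0.4508 0.0008]
handle 0.55 [265.1, 258.0] [0.5174 0.3807 0.111 ]
lip 0.63 [72.3, 256.4] [0.44   0.3771 0.0504]
hole_a 0.72 [72.7, 144.2] [0.4409 0.3046 0.0005]
hole_a 0.67 [65.8, 373.3] [0.4306 0.4527 0.0009]
```

View pics/w2.png

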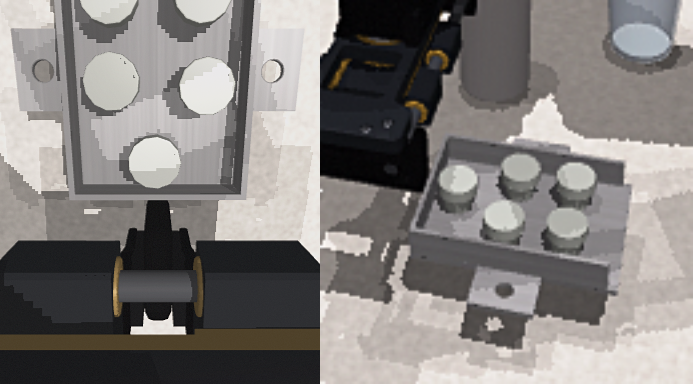

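Both views (wrist left, side right) show the tray lifted level with all five stoppers standing. I'm lifting to carrying height.

>>> send_rows:
  moves:
    - {"dx": 0, "dy": 0, "dz": -0.7, "spin": 0}
    - {"dx": 0, "dy": 0, "dz": -1.3, "spin": 0}
    - {"dx": 0, "dy": 0, "dz": -2.0, "spin": 0}
    - {"dx": 0, "dy": 0, "dz": -2.2, "spin": 0}
    - {"dx": 0, "dy": 0, "dz": -2.2, "spin": 0}
    - {"dx": 0, "dy": 0, "dz": -2.2, "spin": 0}
    - {"dx": 0, "dy": 0, "dz": -2.2, "spin": 0}
    - {"dx": 0, "dy": 0, "dz": -2.0, "spin": 0}
    - {"dx": 0, "dy": 0, "dz": -1.5, "spin": 0}
    - {"dx": 0, "dy": 0, "dz": -0.8, "spin": 0}
    - {"dx": 0, "dy": 0, "dz": 0, "spin": 0}

```text
time: 7.7
position: [0.5233, 0.3786, 0.2579]
tcp_rot: [3.13, -0.009, 1.612]
wrist_force: [-0.9, 0.2, -3.2]
opening: 0.0115
```

```bash
cat >> h.py <<'E'
def tilt():
    "tray tilt from wrist depth: side rims in the tool frame (tool y = back); + = lip down"
    s=env.read_state(); c=camera_params('wrist'); a,d=grab_frame('wrist'); P=pts(d,c)
    Rm=R.from_euler('xyz',s['tcp_rot']).as_matrix(); Q=(P-np.array(s['position']))@Rm
    # world-down height relative to TCP
    H=P[:,2]-s['position'][2]
    m=(np.abs(np.abs(Q[:,0])-.0435)<.004)&(Q[:,1]<-.02)&(Q[:,1]>-.16)&(H<.03)&(H>-.2)
    out=[]
    q,h=Q[m,1],H[m]
    for lo in np.arange(-.16,-.02,.01):
        k=(q>=lo)&(q<lo+.01)
        if k.sum()>5: out.append((lo+.005,np.percentile(h[k],95)))
    o=np.array(out)
    if len(o)>2:
        f=np.polyfit(o[:,0],o[:,1],1); print('rim slope deg',np.degrees(np.arctan(f[0])).round(1),'profile mm',(o*1000).round(0).astype(int).tolist())
    return a,d,c
E
python3 - <<'E'
from h import *
tilt(); plan([.54,-.385,.25],1.60,28)
E
```

```text
rim slope deg 0.4 profile mm [[-115, -5], [-105, -5], [-95, -5], [-85, -5], [-75, -5], [-65, -5], [-55, -5], [-45, -4], [-35, -4], [-25, -4]]
at [0.523  0.3784 0.2573] [ 3.131 -0.009  1.612] t 7.75 open 0.0113 F [ 0.6 -0.1 -2.5]
{"dx":-2.73,"dy":-0.05,"dz":0.00,"spin":0.000},{"dx":-2.73,"dy":-0.05,"dz":0.00,"spin":0.000},{"dx":-2.73,"dy":-0.05,"dz":0.00,"spin":0.000},{"dx":-2.73,"dy":-0.05,"dz":0.00,"spin":0.000},{"dx":-2.73,"dy":-0.05,"dz":0.00,"spin":0.000},{"dx":-2.73,"dy":-0.05,"dz":0.00,"spin":0.000},{"dx":-2.73,"dy":-0.04,"dz":0.00,"spin":0.000},{"dx":-2.73,"dy":-0.04,"dz":0.00,"spin":0.000},{"dx":-2.73,"dy":-0.04,"dz":0.00,"spin":0.000},{"dx":-2.73,"dy":-0.04,"dz":0.00,"spin":0.000},{"dx":-2.73,"dy":-0.04,"dz":0.00,"spin":0.000},{"dx":-2.73,"dy":-0.04,"dz":0.00,"spin":0.000},{"dx":-2.73,"dy":-0.04,"dz":0.00,"spin":0.000},{"dx":-2.73,"dy":-0.04,"dz":0.00,"spin":0.000},{"dx":-2.73,"dy":-0.04,"dz":0.00,"spin":0.000},{"dx":-2.73,"dy":-0.03,"dz":0.00,"spin":0.000},{"dx":-2.73,"dy":-0.03,"dz":0.00,"spin":0.000},{"dx":-2.73,"dy":-0.03,"dz":0.00,"spin":0.000},{"dx":-2.73,"dy":-0.03,"dz":0.00,"spin":0.000},{"dx":-2.73,"dy":-0.03,"dz":0.00,"spin":0.000},{"dx":-2.73,"dy":-0.03,"dz":0.00,"spin":0.000},{"dx":-2.73,"dy":-0.03,"dz":0.00,"spin":0.000},{"dx":-2.73,"dy":-0.03,"dz":0.00,"spin":0.000},{"dx":-2.73,"dy":-0.02,"dz":0.00,"spin":0.000},{"dx":-2.73,"dy":-0.02,"dz":0.00,"spin":0.000},{"dx":-2.73,"dy":-0.02,"dz":0.00,"spin":0.000},{"dx":-2.73,"dy":-0.02,"dz":0.00,"spin":0.000},{"dx":-2.73,"dy":-0.02,"dz":0.00,"spin":0.000},
```

Tray is level. I'm carrying it along -y.

>>> send_rows:
  moves:
    - {"dx": -0.5, "dy": 0, "dz": 0, "spin": 0}
    - {"dx": -1.0, "dy": 0, "dz": 0, "spin": 0}
    - {"dx": -1.5, "dy": 0, "dz": 0, "spin": 0}
    - {"dx": -2.0, "dy": 0, "dz": 0, "spin": 0}
    - {"dx": -2.5, "dy": 0, "dz": 0, "spin": 0}
    - {"dx": -2.5, "dy": 0, "dz": 0, "spin": 0}
    - {"dx": -2.5, "dy": 0, "dz": 0, "spin": 0}
    - {"dx": -2.5, "dy": 0, "dz": 0, "spin": 0}
    - {"dx": -2.5, "dy": 0, "dz": 0, "spin": 0}
    - {"dx": -2.5, "dy": 0, "dz": 0, "spin": 0}
    - {"dx": -2.5, "dy": 0, "dz": 0, "spin": 0}
    - {"dx": -2.5, "dy": 0, "dz": 0, "spin": 0}

```text
time: 9.25
position: [0.5305, 0.1085, 0.2535]
tcp_rot: [3.136, -0.004, 1.607]
wrist_force: [1.2, -0.3, -2.8]
opening: 0.0117
```

>>> send_rows:
  moves:
    - {"dx": -2.5, "dy": 0, "dz": 0, "spin": 0}
    - {"dx": -2.5, "dy": 0, "dz": 0, "spin": 0}
    - {"dx": -2.5, "dy": 0, "dz": 0, "spin": 0}
    - {"dx": -2.5, "dy": 0, "dz": 0, "spin": 0}
    - {"dx": -2.5, "dy": 0, "dz": 0, "spin": 0}
    - {"dx": -2.5, "dy": 0, "dz": 0, "spin": 0}
    - {"dx": -2.5, "dy": 0, "dz": 0, "spin": 0}
    - {"dx": -2.5, "dy": 0, "dz": 0, "spin": 0}
    - {"dx": -2.5, "dy": 0, "dz": 0, "spin": 0}
    - {"dx": -2.5, "dy": 0, "dz": 0, "spin": 0}
    - {"dx": -2.5, "dy": 0, "dz": 0, "spin": 0}
    - {"dx": -2.5, "dy": 0, "dz": 0, "spin": 0}

```text
time: 10.75
position: [0.5303, -0.2136, 0.2547]
tcp_rot: [3.133, -0.004, 1.593]
wrist_force: [-0.4, -0.2, -2.7]
opening: 0.0117
```

>>> send_rows:
  moves:
    - {"dx": -2.5, "dy": 0, "dz": 0, "spin": 0}
    - {"dx": -2.5, "dy": 0, "dz": 0, "spin": 0}
    - {"dx": -2.0, "dy": 0, "dz": 0, "spin": 0}
    - {"dx": -1.5, "dy": 0, "dz": 0, "spin": 0}
    - {"dx": -1.0, "dy": 0, "dz": 0, "spin": 0}
    - {"dx": -0.5, "dy": 0, "dz": 0, "spin": 0}
    - {"dx": 0, "dy": 0, "dz": 0, "spin": 0}
    - {"dx": 0, "dy": 0, "dz": 0, "spin": 0}

```text
time: 11.75
position: [0.5279, -0.32, 0.2541]
tcp_rot: [3.134, -0.008, 1.587]
wrist_force: [0.6, -0.3, -3.2]
opening: 0.0112
```

```bash
python3 - <<'E'
from h import *
a,d,c=tilt(); t,e=grab_frame('top'); ct=camera_params('top')
save('w3',np.hstack([a,cv2.resize(t[170:290,300:430],(280,384//1))]))
for cam,dd,cc in (('wrist',d,c),('top',e,ct)):
  for r in masks_of(cam,'tub')[:1]:
    p=pts(dd,cc,r['mask']); k=(p[:,2]>.05)&(p[:,2]<.075); print(cam,r['score'],k.sum(),cv2.minAreaRect((p[k][:,:2]*1000).astype(np.float32)))
  print(cam,len(masks_of(cam,'stopper0')))
plan([.54,-.385,.25],1.60,4)
E
```

```text
rim slope deg 0.1 profile mm [[-115, -5], [-105, -4], [-95, -4], [-85, -4], [-75, -4], [-65, -4], [-55, -4], [-45, -4], [-35, -4], [-25, -4]]
wrist 0.85 1196 ((463.46026611328125, -423.1087341308594), (170.06211853027344, 42.03589630126953), 8.70859146118164)
wrist 6
top 0.61 57 ((443.6695556640625, -443.58026123046875), (41.812522888183594, 139.98208618164062), 81.82524108886719)
top 0
at [ 0.528  -0.3205  0.2542] [ 3.133 -0.008  1.587] t 12.05 open 0.0114 F [ 0.6 -0.1 -4.1]
{"dx":-1.62,"dy":0.27,"dz":0.09,"spin":-0.003},{"dx":-1.62,"dy":0.27,"dz":0.09,"spin":-0.003},{"dx":-1.62,"dy":0.26,"dz":0.09,"spin":-0.003},{"dx":-1.62,"dy":0.26,"dz":0.09,"spin":-0.003},
```

View pics/w3.png

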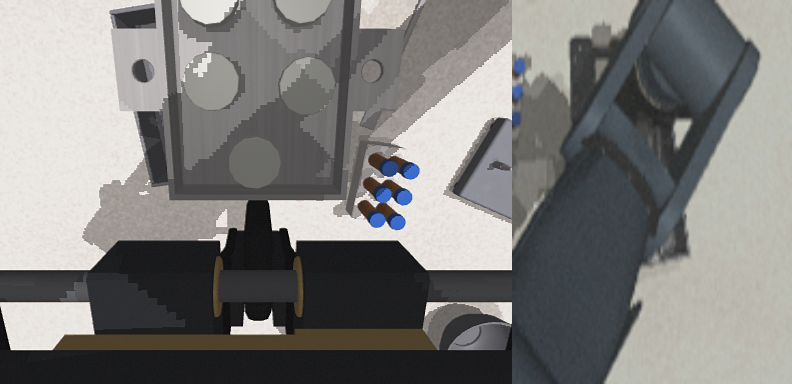

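The wrist view shows all five stoppers still in the tray, with the tub rim behind it at (130,90) and yaw about 8.7°. I'm aligning with the tub and lowering.

```bash
python3 - <<'E'
from h import *
plan([.540,-.366,.182],1.72,8)
E
```

```text
at [ 0.528  -0.3205  0.2542] [ 3.133 -0.008  1.587] t 12.05 open 0.0114 F [ 0.6 -0.1 -4.1]
{"dx":-0.58,"dy":0.13,"dz":0.90,"spin":-0.017},{"dx":-0.58,"dy":0.12,"dz":0.90,"spin":-0.017},{"dx":-0.58,"dy":0.11,"dz":0.90,"spin":-0.017},{"dx":-0.58,"dy":0.10,"dz":0.90,"spin":-0.017},{"dx":-0.59,"dy":0.10,"dz":0.90,"spin":-0.017},{"dx":-0.59,"dy":0.09,"dz":0.90,"spin":-0.017},{"dx":-0.59,"dy":0.08,"dz":0.90,"spin":-0.017},{"dx":-0.59,"dy":0.07,"dz":0.90,"spin":-0.017},
```

>>> send_rows:
  moves:
    - {"dx": -0.6, "dy": 0.1, "dz": 0.5, "spin": -0.02}
    - {"dx": -0.6, "dy": 0.1, "dz": 0.9, "spin": -0.02}
    - {"dx": -0.6, "dy": 0.1, "dz": 1.0, "spin": -0.02}
    - {"dx": -0.6, "dy": 0.1, "dz": 1.0, "spin": -0.02}
    - {"dx": -0.6, "dy": 0.1, "dz": 1.0, "spin": -0.02}
    - {"dx": -0.6, "dy": 0.1, "dz": 1.0, "spin": -0.02}
    - {"dx": -0.6, "dy": 0.1, "dz": 0.8, "spin": -0.01}
    - {"dx": -0.4, "dy": 0.1, "dz": 0.5, "spin": 0}
    - {"dx": 0, "dy": 0, "dz": 0, "spin": 0}
    - {"dx": 0, "dy": 0, "dz": 0, "spin": 0}

```text
time: 13.3
position: [0.5411, -0.3684, 0.1807]
tcp_rot: [3.133, -0.008, 1.726]
wrist_force: [0.2, -0.5, -3.5]
opening: 0.0112
```

```bash
python3 - <<'E'
from h import *
tilt()
plan([.540,-.366,.182],1.72,2)
E
```

```text
rim slope deg 0.1 profile mm [[-115, -5], [-105, -4], [-95, -5], [-85, -4], [-75, -4], [-65, -4], [-55, -4], [-45, -4], [-35, -4], [-25, -4]]
at [ 0.5411 -0.3684  0.1808] [ 3.133 -0.008  1.726] t 13.35 open 0.0116 F [ 0.1  1.2 -3.4]
{"dx":0.13,"dy":-0.04,"dz":-0.06,"spin":0.003},{"dx":0.13,"dy":-0.04,"dz":-0.06,"spin":0.003},
```

Now I'll loosen the grip in steps so the tray pivots in the pads.

>>> send_rows:
  moves:
    - {"dx": 0, "dy": 0, "dz": 0, "spin": 0}
    - {"dx": 0, "dy": 0, "dz": 0, "spin": 0}
  grip_force: 35

```text
time: 13.6
position: [0.5413, -0.3682, 0.1816]
tcp_rot: [3.133, -0.007, 1.726]
wrist_force: [-0.9, -0.7, -4.0]
opening: 0.0119
```

```bash
python3 - <<'E'
from h import *
tilt()
E
```

```text
rim slope deg 0.3 profile mm [[-115, -5], [-105, -5], [-95, -5], [-85, -4], [-75, -4], [-65, -4], [-55, -4], [-45, -4], [-35, -4], [-25, -4]]
```

>>> send_rows:
  moves:
    - {"dx": 0, "dy": 0, "dz": 0, "spin": 0}
    - {"dx": 0, "dy": 0, "dz": 0, "spin": 0}
  grip_force: 25

```text
time: 13.9
position: [0.5414, -0.3682, 0.1819]
tcp_rot: [3.132, -0.007, 1.726]
wrist_force: [-0.2, 0.3, -3.3]
opening: 0.0119
```

```bash
python3 - <<'E'
from h import *
tilt()
E
```

```text
rim slope deg 0.2 profile mm [[-115, -5], [-105, -5], [-95, -5], [-85, -5], [-75, -5], [-65, -5], [-55, -4], [-45, -4], [-35, -4], [-25, -4]]
```

>>> send_rows:
  moves:
    - {"dx": 0, "dy": 0, "dz": 0, "spin": 0}
    - {"dx": 0, "dy": 0, "dz": 0, "spin": 0}
  grip_force: 20

```text
time: 14.2
position: [0.5413, -0.3682, 0.1819]
tcp_rot: [3.133, -0.007, 1.726]
wrist_force: [-0.2, -0.6, -2.5]
opening: 0.012
```

```bash
python3 - <<'E'
from h import *
tilt()
E
```

```text
rim slope deg 11.5 profile mm [[-125, -33], [-115, -24], [-105, -22], [-95, -21], [-85, -19], [-75, -17], [-65, -16], [-55, -14], [-45, -12], [-35, -10], [-25, -9]]
```

It's pivoting gradually, as predicted.

>>> send_rows:
  moves:
    - {"dx": 0, "dy": 0, "dz": 0, "spin": 0}
  grip_force: 20

```text
time: 14.38
position: [0.5414, -0.3681, 0.1818]
tcp_rot: [3.132, -0.007, 1.726]
wrist_force: [0.1, -0.2, -3.4]
opening: 0.0121
```

```bash
python3 - <<'E'
from h import *
tilt()
E
```

```text
rim slope deg 15.4 profile mm [[-125, -39], [-115, -36], [-105, -34], [-95, -31], [-85, -28], [-75, -25], [-65, -23], [-55, -20], [-45, -17], [-35, -14], [-25, -11]]
```

>>> send_rows:
  moves:
    - {"dx": 0, "dy": 0, "dz": 0, "spin": 0}
    - {"dx": 0, "dy": 0, "dz": 0, "spin": 0}
  grip_force: 18

```text
time: 14.68
position: [0.5413, -0.3682, 0.1817]
tcp_rot: [3.133, -0.007, 1.726]
wrist_force: [-0.3, -0.4, -2.7]
opening: 0.012
```

```bash
python3 - <<'E'
from h import *
a,d,c=tilt(); b,e=grab_frame('side'); save('w4',np.hstack([a[:,100:420],cv2.resize(b[90:210,240:390],(480,384))]))
E
```

```text
rim slope deg 15.2 profile mm [[-125, -39], [-115, -36], [-105, -33], [-95, -31], [-85, -28], [-75, -26], [-65, -23], [-55, -20], [-45, -17], [-35, -14], [-25, -11]]
```

View pics/w4.png

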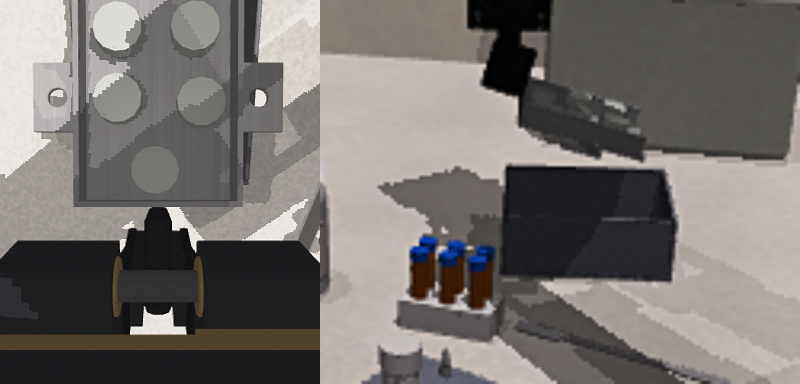

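At 15° the stoppers are still standing and the tray is over the tub. The tub looks about 7 mm towards +y, so I'm shifting a little and continuing to loosen.

>>> send_rows:
  moves:
    - {"dx": 0.3, "dy": 0, "dz": 0, "spin": 0}
    - {"dx": 0.3, "dy": 0, "dz": 0, "spin": 0}
  grip_force: 16

```text
time: 15.02
position: [0.5403, -0.362, 0.1818]
tcp_rot: [3.133, -0.007, 1.726]
wrist_force: [0.6, -0.0, -3.1]
opening: 0.0119
```

```bash
python3 - <<'E'
from h import *
tilt()
E
```

```text
rim slope deg 50.2 profile mm [[-155, -176], [-145, -176], [-135, -176], [-125, -67], [-115, -63], [-105, -58], [-95, -53], [-85, -48], [-75, -43], [-65, -38], [-55, -33], [-45, -28], [-35, -23], [-25, -18]]
```

>>> send_rows:
  moves:
    - {"dx": 0, "dy": 0, "dz": 0, "spin": 0}
    - {"dx": 0, "dy": 0, "dz": 0, "spin": 0}
  grip_force: 13

```text
time: 15.32
position: [0.5403, -0.3613, 0.1819]
tcp_rot: [3.133, -0.007, 1.726]
wrist_force: [-0.6, -0.2, -2.9]
opening: 0.0118
```

```bash
python3 - <<'E'
from h import *
tilt()
E
```

```text
rim slope deg 52.8 profile mm [[-155, -176], [-145, -176], [-135, -176], [-125, -176], [-115, -79], [-105, -74], [-95, -68], [-85, -61], [-75, -55], [-65, -49], [-55, -42], [-45, -36], [-35, -29], [-25, -23]]
```

>>> send_rows:
  moves:
    - {"dx": 0, "dy": 0, "dz": 0, "spin": 0}
    - {"dx": 0, "dy": 0, "dz": 0, "spin": 0}
    - {"dx": 0, "dy": 0, "dz": 0, "spin": 0}
  grip_force: 11

```text
time: 15.75
position: [0.5403, -0.3617, 0.1822]
tcp_rot: [3.133, -0.007, 1.726]
wrist_force: [0.1, 0.4, -2.6]
opening: 0.0119
```

```bash
sed -i 's/(H>-.2)/(H>-.15)/' h.py; python3 - <<'E'
from h import *
a,d,c=tilt(); b,e=grab_frame('side'); save('w5',np.hstack([a[:,100:420],cv2.resize(b[90:210,240:390],(480,384))])); print(len(masks_of('wrist','stopper0')))
E
```

```text
rim slope deg 40.4 profile mm [[-145, -140], [-115, -86], [-105, -80], [-95, -73], [-85, -66], [-75, -60], [-65, -52], [-55, -46], [-45, -39], [-35, -32], [-25, -25]]
5
```

View pics/w5.png

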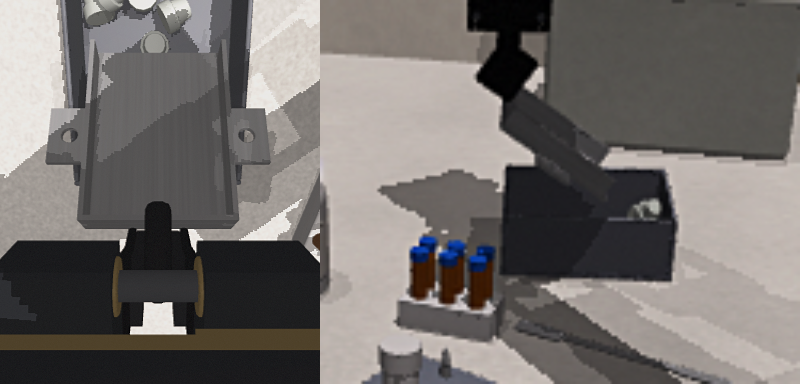

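The tray is at about 34° and empty; the stoppers are in the tub at the lip end. I'm regripping hard, lifting, and counting stoppers.

>>> send_rows:
  moves:
    - {"dx": 0, "dy": 0, "dz": 0, "spin": 0}
    - {"dx": 0, "dy": 0, "dz": 0, "spin": 0}
    - {"dx": 0, "dy": 0, "dz": -0.5, "spin": 0}
    - {"dx": 0, "dy": 0, "dz": -1.0, "spin": 0}
    - {"dx": 0, "dy": 0, "dz": -2.0, "spin": 0}
    - {"dx": 0, "dy": 0, "dz": -2.5, "spin": 0}
    - {"dx": 0, "dy": 0, "dz": -2.5, "spin": 0}
    - {"dx": 0, "dy": 0, "dz": -2.5, "spin": 0}
    - {"dx": 0, "dy": 0, "dz": -2.0, "spin": 0}
    - {"dx": 0, "dy": 0, "dz": -1.0, "spin": 0}
    - {"dx": 0, "dy": 0, "dz": 0, "spin": 0}
  grip_force: 60

```text
time: 17.27
position: [0.5393, -0.3628, 0.3319]
tcp_rot: [3.13, -0.003, 1.727]
wrist_force: [-0.2, -0.5, -3.1]
opening: 0.0114
```

```bash
python3 - <<'E'
from h import *
a,d,c=tilt(); save('w6',a)
for r in masks_of('wrist','stopper0'):
    p=pts(d,c,r['mask']); print(round(r['score'],2),r['at'],np.median(p,0).round(3))
plan([.52,.36,.34],1.60,31)
E
```

```text
rim slope deg 34.3 profile mm [[-115, -86], [-105, -80], [-95, -73], [-85, -67], [-75, -60], [-65, -53], [-55, -46], [-45, -39], [-35, -32], [-25, -25]]
0.85 [24.8, 228.7] [ 0.396 -0.419  0.038]
0.68 [47.6, 277.7] [ 0.409 -0.357  0.025]
0.62 [24.4, 251.2] [ 0.392 -0.396  0.028]
0.52 [38.3, 213.4] [ 0.409 -0.437  0.024]
0.38 [178.6, 386.5] [ 0.549 -0.189  0.036]
at [ 0.5388 -0.3624  0.3304] [ 3.132 -0.005  1.727] t 17.38 open 0.0117 F [ 0.1  0.3 -2.3]
{"dx":2.31,"dy":0.30,"dz":-0.02,"spin":0.004},{"dx":2.31,"dy":0.29,"dz":-0.02,"spin":0.004},{"dx":2.31,"dy":0.28,"dz":-0.02,"spin":0.004},{"dx":2.32,"dy":0.27,"dz":-0.02,"spin":0.004},{"dx":2.32,"dy":0.26,"dz":-0.02,"spin":0.004},{"dx":2.32,"dy":0.25,"dz":-0.02,"spin":0.004},{"dx":2.32,"dy":0.24,"dz":-0.02,"spin":0.004},{"dx":2.32,"dy":0.24,"dz":-0.02,"spin":0.004},{"dx":2.32,"dy":0.23,"dz":-0.02,"spin":0.004},{"dx":2.32,"dy":0.22,"dz":-0.02,"spin":0.004},{"dx":2.32,"dy":0.21,"dz":-0.02,"spin":0.004},{"dx":2.32,"dy":0.20,"dz":-0.02,"spin":0.004},{"dx":2.32,"dy":0.19,"dz":-0.02,"spin":0.004},{"dx":2.32,"dy":0.18,"dz":-0.02,"spin":0.004},{"dx":2.33,"dy":0.17,"dz":-0.02,"spin":0.004},{"dx":2.33,"dy":0.16,"dz":-0.02,"spin":0.004},{"dx":2.33,"dy":0.15,"dz":-0.02,"spin":0.004},{"dx":2.33,"dy":0.14,"dz":-0.02,"spin":0.004},{"dx":2.33,"dy":0.13,"dz":-0.02,"spin":0.004},{"dx":2.33,"dy":0.12,"dz":-0.02,"spin":0.004},{"dx":2.33,"dy":0.11,"dz":-0.02,"spin":0.004},{"dx":2.33,"dy":0.10,"dz":-0.02,"spin":0.004},{"dx":2.33,"dy":0.09,"dz":-0.02,"spin":0.004},{"dx":2.33,"dy":0.08,"dz":-0.02,"spin":0.004},{"dx":2.33,"dy":0.07,"dz":-0.02,"spin":0.004},{"dx":2.33,"dy":0.06,"dz":-0.02,"spin":0.004},{"dx":2.33,"dy":0.06,"dz":-0.02,"spin":0.004},{"dx":2.33,"dy":0.05,"dz":-0.02,"spin":0.004},{"dx":2.33,"dy":0.04,"dz":-0.02,"spin":0.004},{"dx":2.33,"dy":0.03,"dz":-0.02,"spin":0.004},{"dx":2.33,"dy":0.02,"dz":-0.02,"spin":0.004},
```

View pics/w6.png

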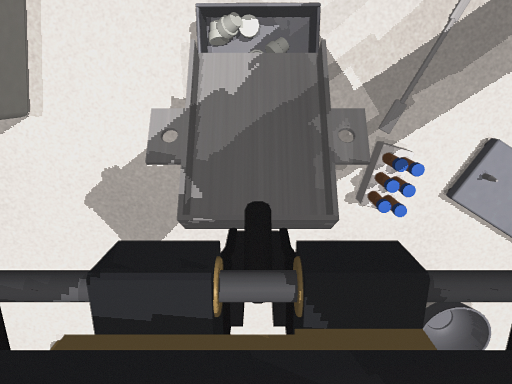

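Four stoppers are visible in the tub at (235,27) and (278,47); the fifth may be hidden behind the lip. I'm going back over the empty spot where the tray began, to level it on the bench, and will check the tub from above there.

>>> send_rows:
  moves:
    - {"dx": 1.0, "dy": 0, "dz": 0, "spin": 0}
    - {"dx": 2.0, "dy": 0, "dz": 0, "spin": 0.02}
    - {"dx": 3.0, "dy": 0, "dz": 0, "spin": 0.02}
    - {"dx": 3.5, "dy": 0, "dz": 0, "spin": 0.02}
    - {"dx": 3.5, "dy": 0, "dz": 0, "spin": 0.02}
    - {"dx": 3.5, "dy": 0, "dz": 0, "spin": 0.02}
    - {"dx": 3.5, "dy": 0, "dz": 0, "spin": 0.02}
    - {"dx": 3.5, "dy": 0, "dz": 0, "spin": 0}
    - {"dx": 3.5, "dy": 0, "dz": 0, "spin": 0}
    - {"dx": 3.5, "dy": 0, "dz": 0, "spin": 0}
    - {"dx": 3.5, "dy": 0, "dz": 0, "spin": 0}
    - {"dx": 3.5, "dy": 0, "dz": 0, "spin": 0}

```text
time: 18.88
position: [0.5039, 0.0299, 0.325]
tcp_rot: [-3.132, -0.022, 1.6]
wrist_force: [1.1, 0.4, -2.7]
opening: 0.0116
```

>>> send_rows:
  moves:
    - {"dx": 3.5, "dy": 0, "dz": 0, "spin": 0}
    - {"dx": 3.5, "dy": 0, "dz": 0, "spin": 0}
    - {"dx": 3.5, "dy": 0, "dz": 0, "spin": 0}
    - {"dx": 3.5, "dy": 0, "dz": 0, "spin": 0}
    - {"dx": 3.5, "dy": 0, "dz": 0, "spin": 0}
    - {"dx": 3.5, "dy": 0, "dz": 0, "spin": 0}
    - {"dx": 3.0, "dy": 0, "dz": 0, "spin": 0}
    - {"dx": 2.0, "dy": 0, "dz": 0, "spin": 0}
    - {"dx": 1.0, "dy": 0, "dz": 0, "spin": 0}
    - {"dx": 0, "dy": 0, "dz": 0, "spin": 0}

```text
time: 20.12
position: [0.4855, 0.3121, 0.3244]
tcp_rot: [-3.118, -0.018, 1.606]
wrist_force: [0.2, -1.4, -2.4]
opening: 0.0115
```

```bash
python3 - <<'E'
from h import *
a,d,c=tilt(); t,e=grab_frame('top'); ct=camera_params('top')
save('t7',np.hstack([cv2.resize(t[185:265,320:390],(350,400),interpolation=cv2.INTER_CUBIC),cv2.resize(t[170:240,205:285],(440,400),interpolation=cv2.INTER_CUBIC)]))
for r in masks_of('top','stopper0'):
    p=pts(e,ct,r['mask']); print(round(r['score'],2),r['at'],np.median(p,0).round(3))
m=masks_of('top','stand')[0]; p=pts(e,ct,m['mask']); k=(p[:,2]>.018)&(p[:,2]<.03); print('stand',cv2.minAreaRect((p[k][:,:2]*1000).astype(np.float32)), p[k].mean(0))
# pin tips in depth
near=pts(e,ct); k=(np.hypot(near[:,0]-.549,near[:,1]-.011)<.08)&(near[:,2]>.034); print(near[k].round(4).tolist())
for r in landmark_of('top','pin_a')[:3]: print(round(r['score'],2),r['at'],ray(r['at'],ct,.025).round(4))
plan([.52,.37,.15],1.604,8)
E
```

```text
rim slope deg 32.6 profile mm [[-115, -80], [-105, -77], [-95, -70], [-85, -64], [-75, -57], [-65, -50], [-55, -44], [-45, -37], [-35, -31], [-25, -24]]
0.56 [243.7, 368.9] [ 0.394 -0.418  0.037]
0.5 [245.8, 362.7] [ 0.388 -0.396  0.028]
0.42 [238.0, 356.3] [ 0.425 -0.378  0.023]
0.37 [242.7, 350.3] [ 0.408 -0.355  0.025]
0.17 [199.7, 244.5] [0.548 0.012 0.024]
stand ((549.366455078125, 11.561180114746094), (154.41302490234375, 99.85662841796875), 68.1109390258789) [0.5487049  0.01057522 0.02405218]
[[0.5993, 0.0367, 0.0341], [0.572, 0.0666, 0.0509], [0.5722, 0.0633, 0.0495], [0.5694, 0.067, 0.0444], [0.5693, 0.0635, 0.0455], [0.5282, -0.0405, 0.0465], [0.528, -0.0439, 0.0482], [0.5258, -0.0406, 0.0369], [0.5243, -0.0439, 0.051]]
0.56 [209.2, 258.8] [ 0.5194 -0.0435  0.025 ]
0.55 [194.3, 227.2] [0.5711 0.0675 0.025 ]
0.15 [211.4, 131.5] [0.5087 0.3997 0.025 ]
at [0.486  0.3112 0.3248] [-3.118 -0.018  1.604] t 20.38 open 0.0117 F [ 0.1 -0.4 -2.8]
{"dx":0.68,"dy":0.50,"dz":2.19,"spin":-0.000},{"dx":0.68,"dy":0.50,"dz":2.19,"spin":-0.000},{"dx":0.68,"dy":0.50,"dz":2.19,"spin":-0.000},{"dx":0.68,"dy":0.50,"dz":2.19,"spin":-0.000},{"dx":0.68,"dy":0.50,"dz":2.19,"spin":-0.000},{"dx":0.68,"dy":0.50,"dz":2.19,"spin":-0.000},{"dx":0.68,"dy":0.50,"dz":2.19,"spin":-0.000},{"dx":0.68,"dy":0.50,"dz":2.19,"spin":-0.000},
```

View pics/t7.png

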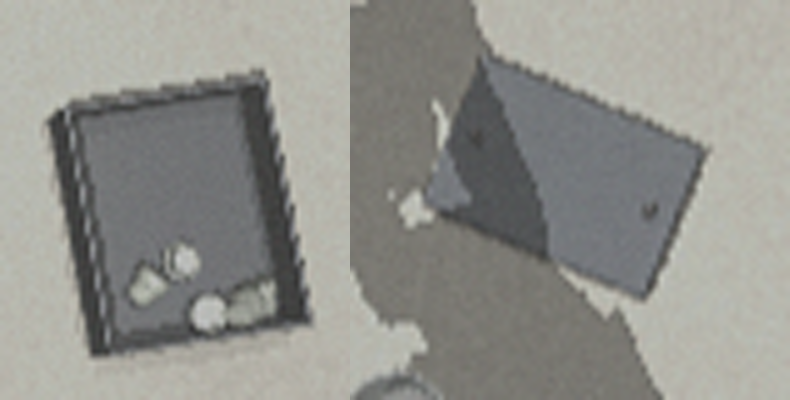

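All five stoppers are in the tub: four blobs in the crop, plus the overlapping pair at (255,300). The masks from both views give five distinct spots. The stand is free, with its pin axis at 68°. I'm lowering over the open bench to level the tray.

>>> send_rows:
  moves:
    - {"dx": 0.7, "dy": 0.5, "dz": 1.5, "spin": 0}
    - {"dx": 0.7, "dy": 0.5, "dz": 2.5, "spin": 0}
    - {"dx": 0.7, "dy": 0.5, "dz": 2.5, "spin": 0}
    - {"dx": 0.7, "dy": 0.5, "dz": 2.5, "spin": 0}
    - {"dx": 0.7, "dy": 0.5, "dz": 2.5, "spin": 0}
    - {"dx": 0.7, "dy": 0.5, "dz": 2.5, "spin": 0}
    - {"dx": 0.7, "dy": 0.5, "dz": 2.5, "spin": 0}
    - {"dx": 0.7, "dy": 0.5, "dz": 2.0, "spin": 0}
    - {"dx": 0, "dy": 0, "dz": 1.5, "spin": 0}
    - {"dx": 0, "dy": 0, "dz": 0.7, "spin": 0}
    - {"dx": 0, "dy": 0, "dz": 0, "spin": 0}

```text
time: 21.75
position: [0.5243, 0.3727, 0.1049]
tcp_rot: [-3.119, -0.018, 1.598]
wrist_force: [0.4, 0.2, 1.7]
opening: 0.0114
```

>>> send_rows:
  moves:
    - {"dx": 0, "dy": 0, "dz": 0.7, "spin": 0}
    - {"dx": 0, "dy": 0, "dz": 0.7, "spin": 0}
    - {"dx": 0, "dy": 0, "dz": 0.7, "spin": 0}
    - {"dx": 0, "dy": 0, "dz": 0.7, "spin": 0}
    - {"dx": 0, "dy": 0, "dz": 0.7, "spin": 0}
    - {"dx": 0, "dy": 0, "dz": 0.5, "spin": 0}
    - {"dx": 0, "dy": 0, "dz": 0, "spin": 0}
  grip_force: 10

```text
time: 22.62
position: [0.526, 0.3739, 0.0638]
tcp_rot: [-3.125, -0.02, 1.597]
wrist_force: [0.1, 0.5, 0.6]
opening: 0.0119
```

```bash
python3 - <<'E'
from h import *
tilt(); plan([.52,.37,.03],1.604,4)
E
```

```text
rim slope deg 12.9 profile mm [[-125, -34], [-115, -31], [-105, -29], [-95, -27], [-85, -25], [-75, -22], [-65, -20], [-55, -18], [-45, -15], [-35, -13], [-25, -11]]
at [0.526  0.3739 0.064 ] [-3.125 -0.02   1.597] t 22.68 open 0.012 F [ 0.4 -0.3 -0.9]
{"dx":-0.11,"dy":-0.14,"dz":0.85,"spin":-0.002},{"dx":-0.11,"dy":-0.14,"dz":0.85,"spin":-0.002},{"dx":-0.11,"dy":-0.14,"dz":0.85,"spin":-0.002},{"dx":-0.11,"dy":-0.14,"dz":0.85,"spin":-0.002},
```

Levelling works (34° down to 13°), so I'll keep lowering.

>>> send_rows:
  moves:
    - {"dx": 0, "dy": 0, "dz": 0.7, "spin": 0}
    - {"dx": 0, "dy": 0, "dz": 0.7, "spin": 0}
    - {"dx": 0, "dy": 0, "dz": 0.7, "spin": 0}
    - {"dx": 0, "dy": 0, "dz": 0.6, "spin": 0}
    - {"dx": 0, "dy": 0, "dz": 0.5, "spin": 0}
    - {"dx": 0, "dy": 0, "dz": 0.3, "spin": 0}
    - {"dx": 0, "dy": 0, "dz": 0.1, "spin": 0}
    - {"dx": 0, "dy": 0, "dz": 0, "spin": 0}

```text
time: 23.68
position: [0.5277, 0.3749, 0.0291]
tcp_rot: [-3.13, -0.021, 1.598]
wrist_force: [-0.1, -0.9, 2.2]
opening: 0.0122
```

```bash
python3 - <<'E'
from h import *
tilt(); plan([.52,.37,.03],1.604,1)
E
```

```text
rim slope deg -2.4 profile mm [[-115, 0], [-105, 0], [-95, -1], [-85, -1], [-75, -2], [-65, -2], [-55, -2], [-45, -3], [-35, -3], [-25, -3]]
at [0.5277 0.375  0.029 ] [-3.13  -0.021  1.598] t 23.73 open 0.0119 F [0.  0.1 1.5]
{"dx":-0.48,"dy":-0.78,"dz":-0.10,"spin":-0.006},
```

The lip reads 2° high. I'll release so the tray lies flat on the bench, then regrip hard.

>>> send_rows:
  moves:
    - {"dx": 0, "dy": 0, "dz": 0, "spin": 0}
    - {"dx": 0, "dy": 0, "dz": 0, "spin": 0}
    - {"dx": 0, "dy": 0, "dz": 0, "spin": 0}
  hand: 120

```text
time: 24.1
position: [0.5267, 0.3749, 0.0279]
tcp_rot: [-3.128, -0.021, 1.597]
wrist_force: [-0.8, -0.0, 0.3]
opening: 0.0346
```

```bash
python3 - <<'E'
from h import *
a,d,c=tilt(); P=pts(d,c)
ok=(np.abs(P[:,0]-.44)<.09)&(np.abs(P[:,1]-.375)<.07)
r=P[ok&(P[:,2]>.018)&(P[:,2]<.03)]; print('rim',cv2.minAreaRect((r[:,:2]*1000).astype(np.float32)),np.median(r[:,2]))
plan([.527,.375,.029],1.604,1)
E
```

```text
rim slope deg 0.0 profile mm [[-115, -3], [-105, -2], [-95, -2], [-85, -3], [-75, -2], [-65, -2], [-55, -3], [-45, -2], [-35, -3], [-25, -2]]
rim ((469.46783447265625, 373.80059814453125), (118.98960876464844, 90.599365234375), 1.3488991260528564) 0.02436421290644386
at [0.5266 0.3749 0.0279] [-3.128 -0.021  1.597] t 24.15 open 0.0381 F [ 0.6 -0.6 -1. ]
{"dx":0.01,"dy":0.04,"dz":-0.11,"spin":-0.007},
```

>>> send_rows:
  moves:
    - {"dx": 0, "dy": 0, "dz": 0, "spin": 0}
    - {"dx": 0, "dy": 0, "dz": 0, "spin": 0}
    - {"dx": 0, "dy": 0, "dz": 0, "spin": 0}
    - {"dx": 0, "dy": 0, "dz": 0, "spin": 0}
    - {"dx": 0, "dy": 0, "dz": 0, "spin": 0}
  hand: 255
  grip_force: 60

```text
time: 24.78
position: [0.5265, 0.3747, 0.0281]
tcp_rot: [-3.127, -0.02, 1.598]
wrist_force: [0.4, -0.4, 2.6]
opening: 0.0115
```

>>> send_rows:
  moves:
    - {"dx": 0, "dy": 0, "dz": -0.5, "spin": 0}
    - {"dx": 0, "dy": 0, "dz": -1.5, "spin": 0}
    - {"dx": 0, "dy": 0, "dz": -3.0, "spin": 0}
    - {"dx": 0, "dy": 0, "dz": -3.5, "spin": 0}
    - {"dx": 0, "dy": 0, "dz": -3.5, "spin": 0}
    - {"dx": 0, "dy": 0, "dz": -3.5, "spin": 0}
    - {"dx": 0, "dy": 0, "dz": -3.5, "spin": 0}
    - {"dx": 0, "dy": 0, "dz": -2.5, "spin": 0}
    - {"dx": 0, "dy": 0, "dz": -1.0, "spin": 0}
    - {"dx": 0, "dy": 0, "dz": 0, "spin": 0}

```text
time: 26.02
position: [0.5286, 0.3695, 0.2639]
tcp_rot: [-3.129, -0.021, 1.597]
wrist_force: [-0.0, 0.8, -2.7]
opening: 0.0114
```

```bash
python3 - <<'E'
from h import *
tilt(); plan([.63,-.021,.25],1.189,14)
E
```

```text
rim slope deg 0.3 profile mm [[-115, -3], [-105, -2], [-95, -2], [-85, -2], [-75, -2], [-65, -2], [-55, -2], [-45, -2], [-35, -2], [-25, -2]]
at [0.5282 0.3693 0.2632] [-3.128 -0.02   1.597] t 26.07 open 0.0116 F [-0.5  0.1 -3.4]
{"dx":-2.81,"dy":0.65,"dz":0.03,"spin":0.029},{"dx":-2.79,"dy":0.73,"dz":0.03,"spin":0.029},{"dx":-2.77,"dy":0.82,"dz":0.03,"spin":0.029},{"dx":-2.74,"dy":0.90,"dz":0.03,"spin":0.029},{"dx":-2.71,"dy":0.98,"dz":0.03,"spin":0.029},{"dx":-2.68,"dy":1.05,"dz":0.03,"spin":0.029},{"dx":-2.65,"dy":1.13,"dz":0.03,"spin":0.029},{"dx":-2.62,"dy":1.21,"dz":0.03,"spin":0.029},{"dx":-2.58,"dy":1.28,"dz":0.03,"spin":0.029},{"dx":-2.54,"dy":1.36,"dz":0.03,"spin":0.029},{"dx":-2.50,"dy":1.43,"dz":0.03,"spin":0.029},{"dx":-2.46,"dy":1.51,"dz":0.03,"spin":0.029},{"dx":-2.41,"dy":1.58,"dz":0.03,"spin":0.029},{"dx":-2.37,"dy":1.65,"dz":0.03,"spin":0.029},
```

>>> send_rows:
  moves:
    - {"dx": -1.5, "dy": 0.4, "dz": 0, "spin": 0.03}
    - {"dx": -2.8, "dy": 0.7, "dz": 0, "spin": 0.03}
    - {"dx": -2.8, "dy": 0.8, "dz": 0, "spin": 0.03}
    - {"dx": -2.8, "dy": 0.9, "dz": 0, "spin": 0.03}
    - {"dx": -2.7, "dy": 1.0, "dz": 0, "spin": 0.03}
    - {"dx": -2.7, "dy": 1.1, "dz": 0, "spin": 0.03}
    - {"dx": -2.6, "dy": 1.1, "dz": 0, "spin": 0.03}
    - {"dx": -2.6, "dy": 1.2, "dz": 0, "spin": 0.03}
    - {"dx": -2.6, "dy": 1.3, "dz": 0, "spin": 0.03}
    - {"dx": -2.5, "dy": 1.4, "dz": 0, "spin": 0.03}
    - {"dx": -2.5, "dy": 1.4, "dz": 0, "spin": 0.03}
    - {"dx": -2.4, "dy": 1.5, "dz": 0, "spin": 0.03}

```text
time: 27.58
position: [0.6015, 0.0251, 0.2379]
tcp_rot: [-3.094, 0.006, 1.212]
wrist_force: [0.1, 0.4, -2.6]
opening: 0.0116
```

>>> send_rows:
  moves:
    - {"dx": -2.4, "dy": 1.6, "dz": 0, "spin": 0.03}
    - {"dx": -1.5, "dy": 1.0, "dz": 0, "spin": 0}
    - {"dx": -0.7, "dy": 0.5, "dz": 0, "spin": 0}
    - {"dx": 0, "dy": 0, "dz": 0, "spin": 0}

```text
time: 28.08
position: [0.6114, -0.0348, 0.2325]
tcp_rot: [-3.087, 0.009, 1.174]
wrist_force: [0.4, 0.6, -2.9]
opening: 0.0117
```

```bash
python3 - <<'E'
from h import *
plan([.63,-.021,.16],1.189,4)
a,d,c=tilt(); save('w8',a)
for q in ('hole_a','pin_a'):
  for r in landmark_of('wrist',q)[:4]: print(q,round(r['score'],2),r['at'])
E
```

```text
at [ 0.6114 -0.0348  0.2325] [-3.087  0.009  1.174] t 28.07 open 0.0117 F [ 0.4  0.6 -2.9]
{"dx":0.51,"dy":0.40,"dz":1.79,"spin":-0.004},{"dx":0.51,"dy":0.40,"dz":1.79,"spin":-0.004},{"dx":0.51,"dy":0.40,"dz":1.79,"spin":-0.004},{"dx":0.51,"dy":0.40,"dz":1.79,"spin":-0.004},
rim slope deg -2.1 profile mm [[-115, 2], [-105, 2], [-95, 2], [-85, 1], [-75, 1], [-65, 1], [-55, 0], [-45, 0], [-35, -1], [-25, -1]]
hole_a 0.83 [75.9, 141.2]
```

View pics/w8.png

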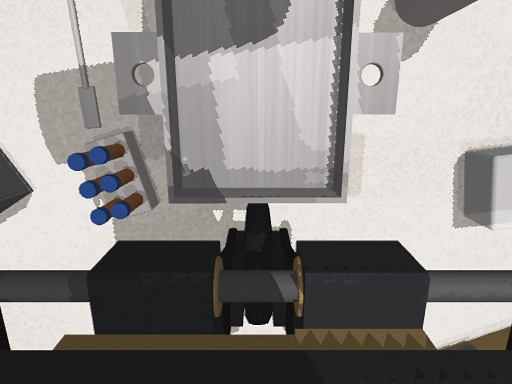

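The wrist view shows the holes at (143,74) and (371,74), with the stand hidden beneath the tray. I'll measure both holes by depth and steer them onto the pins.

```bash
cat >> h.py <<'E'
PIN=np.array([.549,.0111]); PY=np.radians(68.1)
def holes(guess):
    s=env.read_state(); c=camera_params('wrist'); a,d=grab_frame('wrist'); out=[]
    K=np.array(c['intrinsics'])
    for (v,u) in guess:
        w=d[v-18:v+19,u-18:u+19]; ring=np.median(w[np.hypot(*np.mgrid[-18:19,-18:19])>13]) if 0 else np.median(w[w>0])
        m=(w>ring+.012).astype(np.uint8); n,l,st,ce=cv2.connectedComponentsWithStats(m)
        if n<2: out.append(None); continue
        j=1+np.argmin([np.hypot(*(ce[i]-18))-.02*st[i,4] for i in range(1,n)])
        cu,cv=ce[j]+np.array([u-18,v-18]); z=ring
        p=att(c)@np.array([(cu-K[0,2])/K[0,0]*z,(cv-K[1,2])/K[1,1]*z,z])+np.array(c['position']); out.append(p); print('hole px',round(cv,1),round(cu,1),'area',st[j,4],p.round(4))
    if all(o is not None for o in out):
        L,Rr=out; mid=(L+Rr)/2; v=Rr-L; y=np.arctan2(v[1],v[0]); print('mid',mid.round(4),'sep',np.linalg.norm(v).round(4),'ydir',np.degrees(y).round(2))
        print('err mid->stand mm',((PIN-mid[:2])*1000).round(1),'yaw err rad',round(PY-y,4))
        # new tcp so that the holes land on the pins
        rel=np.array(s['position'])[:2]-mid[:2]; dth=PY-y; C=np.array([[np.cos(dth),-np.sin(dth)],[np.sin(dth),np.cos(dth)]])
        print('tcp target',(PIN+C@rel).round(4),'yaw',round(s['tcp_rot'][2]+dth,4)); return a,d,c,PIN+C@rel,s['tcp_rot'][2]+dth
    return a,d,c,None,None
E
python3 - <<'E'
from h import *
a,d,c,t,y=holes([(74,143),(74,371)])
if t is not None: plan([*t,.16],y,5)
E
```

```text
hole px 74.3 143.5 area 320 [ 0.5087 -0.0542  0.2131]
hole px 74.5 370.1 area 315 [0.5537 0.0538 0.2114]
mid [ 5.312e-01 -2.000e-04  2.122e-01] sep 0.1171 ydir 67.39
err mid->stand mm [17.8 11.3] yaw err rad 0.0124
tcp target [ 0.6295 -0.0212] yaw 1.1885
at [ 0.6114 -0.0335  0.233 ] [-3.088  0.009  1.176] t 28.27 open 0.0117 F [ 0.2  0.  -2.6]
{"dx":0.38,"dy":0.32,"dz":1.44,"spin":-0.002},{"dx":0.38,"dy":0.32,"dz":1.44,"spin":-0.002},{"dx":0.38,"dy":0.32,"dz":1.44,"spin":-0.002},{"dx":0.38,"dy":0.32,"dz":1.44,"spin":-0.002},{"dx":0.38,"dy":0.32,"dz":1.44,"spin":-0.002},
```

>>> send_rows:
  moves:
    - {"dx": 0.4, "dy": 0.3, "dz": 2.0, "spin": 0}
    - {"dx": 0.4, "dy": 0.3, "dz": 2.5, "spin": 0}
    - {"dx": 0.4, "dy": 0.3, "dz": 2.5, "spin": 0}
    - {"dx": 0.4, "dy": 0.3, "dz": 2.5, "spin": -0.01}
    - {"dx": 0.3, "dy": 0.3, "dz": 1.5, "spin": 0}
    - {"dx": 0, "dy": 0, "dz": 0, "spin": 0}
    - {"dx": 0, "dy": 0, "dz": 0, "spin": 0}

```text
time: 29.15
position: [0.6294, -0.0145, 0.1228]
tcp_rot: [-3.094, 0.007, 1.194]
wrist_force: [0.7, 0.5, -2.3]
opening: 0.0114
```

```bash
python3 - <<'E'
from h import *
a,d,c,t,y=holes([(74,143),(74,371)]); tilt()
im=np.hstack([cv2.resize(a[40:110,105:180],(375,350),interpolation=cv2.INTER_CUBIC),cv2.resize(a[40:110,335:410],(375,350),interpolation=cv2.INTER_CUBIC)]); save('w9',im)
K=np.array(c['intrinsics'])
for sg in (-1,1):
    p=np.array([*(PIN+sg*.059*np.array([np.cos(PY),np.sin(PY)])),.051]); q=att(c).T@(p-np.array(c['position'])); print('pin tip expected px',(K[1,1]*q[1]/q[2]+K[1,2]).round(1),(K[0,0]*q[0]/q[2]+K[0,2]).round(1))
if t is not None: plan([*t,.085],y,3)
E
```

```text
hole px 74.2 143.4 area 319 [ 0.5272 -0.0371  0.1022]
hole px 74.4 370.1 area 319 [0.5703 0.0718 0.1008]
mid [0.5488 0.0173 0.1015] sep 0.1171 ydir 68.41
err mid->stand mm [ 0.2 -6.2] yaw err rad -0.0054
tcp target [ 0.6295 -0.0212] yaw 1.1887
rim slope deg -1.7 profile mm [[-115, 1], [-105, 1], [-95, 1], [-85, 1], [-75, 0], [-65, 0], [-55, 0], [-45, -1], [-35, -1], [-25, -1]]
pin tip expected px 85.5 159.8
pin tip expected px 86.4 338.3
at [ 0.6294 -0.0147  0.1231] [-3.095  0.007  1.194] t 29.25 open 0.0119 F [ 0.2  0.5 -1.9]
{"dx":-0.19,"dy":0.14,"dz":1.26,"spin":0.002},{"dx":-0.19,"dy":0.14,"dz":1.26,"spin":0.002},{"dx":-0.19,"dy":0.14,"dz":1.26,"spin":0.002},
```

View pics/w9.png

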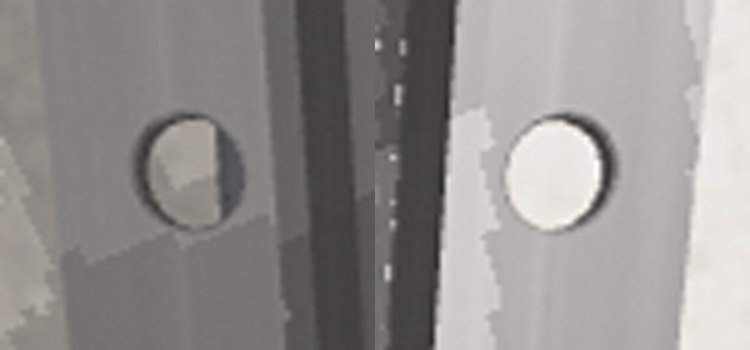

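Through the left hole the stand's edge shows at column ~149; no pins yet because of parallax. I'm going to just above the pins and checking with depth.

>>> send_rows:
  moves:
    - {"dx": -0.2, "dy": 0.1, "dz": 1.2, "spin": 0}
    - {"dx": -0.2, "dy": 0.1, "dz": 1.2, "spin": 0.005}
    - {"dx": -0.2, "dy": 0.1, "dz": 1.2, "spin": 0}
    - {"dx": 0, "dy": 0, "dz": 0, "spin": 0}
    - {"dx": 0, "dy": 0, "dz": 0, "spin": 0}

```text
time: 29.88
position: [0.6285, -0.0222, 0.0852]
tcp_rot: [-3.096, 0.007, 1.187]
wrist_force: [-0.5, 0.1, -2.3]
opening: 0.0119
```

```bash
cat > chk.py <<'E'
from h import *
import sys
a,d,c,t,y=holes([(74,143),(74,371)]); tilt()
im=np.hstack([cv2.resize(a[40:110,105:180],(375,350),interpolation=cv2.INTER_CUBIC),cv2.resize(a[40:110,335:410],(375,350),interpolation=cv2.INTER_CUBIC)]); save(sys.argv[1],im)
K=np.array(c['intrinsics'])
for sg in (-1,1):
  for dz,off in ((.051,.059),(.025,.077)):
    p=np.array([*(PIN+sg*off*np.array([np.cos(PY),np.sin(PY)])),dz]); q=att(c).T@(p-np.array(c['position'])); print('tip/edge expected px',(K[1,1]*q[1]/q[2]+K[1,2]).round(1),(K[0,0]*q[0]/q[2]+K[0,2]).round(1))
# what is seen through the holes: heights
P=pts(d,c,None); 
for (v,u) in ((74,143),(74,371)):
    m=np.zeros_like(d,bool); m[v-12:v+13,u-12:u+13]=1; q=pts(d,c,m); s=env.read_state(); k=q[:,2]<s['position'][2]-.03; print(len(q[k]),np.percentile(q[k][:,2],[5,25,50,75,95]).round(3) if k.any() else '')
if t is not None: plan([*t,float(sys.argv[2])],y,2)
E
python3 chk.py w10 .075
```

```text
hole px 74.2 143.4 area 320 [ 0.5262 -0.0441  0.0645]
hole px 74.0 370.2 area 297 [0.5698 0.0646 0.063 ]
mid [0.548  0.0102 0.0637] sep 0.1172 ydir 68.13
err mid->stand mm [1.  0.9] yaw err rad -0.0006
tcp target [ 0.6295 -0.0214] yaw 1.1868
rim slope deg -1.6 profile mm [[-115, 1], [-105, 1], [-95, 1], [-85, 1], [-75, 0], [-65, 0], [-55, 0], [-45, -1], [-35, -1], [-25, -1]]
tip/edge expected px 77.6 152.8
tip/edge expected px 81.3 136.7
tip/edge expected px 77.3 366.3
tip/edge expected px 81.0 382.7
320 [0.    0.001 0.025 0.026 0.027]
320 [0.025 0.026 0.026 0.041 0.052]
at [ 0.6285 -0.0221  0.0854] [-3.096  0.007  1.188] t 29.98 open 0.0117 F [ 0.  -0.8 -2.7]
{"dx":0.06,"dy":0.06,"dz":0.52,"spin":0.000},{"dx":0.06,"dy":0.06,"dz":0.52,"spin":0.000},
```

View pics/w10.png

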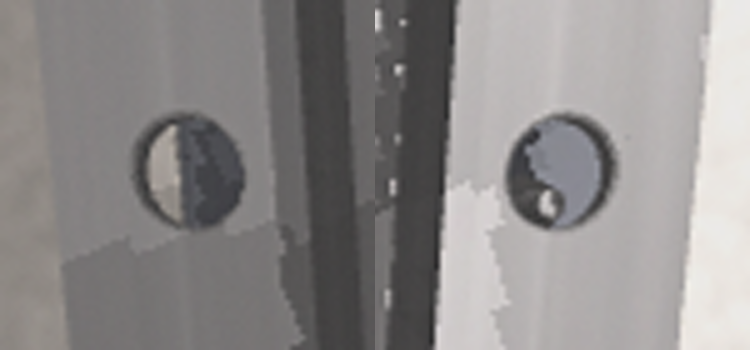

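Right hole: the pin tip is at px (80.6, 369.4) against an expected (77.3, 366.3). Left: the stand edge is about 4 px off in the same direction. I'm updating the stand estimate by (+2.4, +1.1) mm and shifting.

>>> send_rows:
  moves:
    - {"dx": 0.3, "dy": 0.2, "dz": 0.2, "spin": 0}
    - {"dx": 0, "dy": 0, "dz": 0.2, "spin": 0}
    - {"dx": 0, "dy": 0, "dz": 0, "spin": 0}

```text
time: 30.35
position: [0.6321, -0.0198, 0.0819]
tcp_rot: [-3.098, 0.006, 1.188]
wrist_force: [-0.4, 0.2, -2.8]
opening: 0.0115
```

```bash
sed -i 's/PIN=np.array.*; PY/PIN=np.array([.5514,.0122]); PY/' h.py; python3 chk.py w11 .072
```

```text
hole px 74.2 142.5 area 269 [ 0.5297 -0.0422  0.061 ]
hole px 74.2 371.3 area 267 [0.5738 0.0675 0.0595]
mid [0.5518 0.0127 0.0602] sep 0.1182 ydir 68.12
err mid->stand mm [-0.4 -0.5] yaw err rad -0.0003
tcp target [ 0.6317 -0.0203] yaw 1.1876
rim slope deg -1.5 profile mm [[-115, 1], [-105, 1], [-95, 1], [-85, 0], [-75, 0], [-65, 0], [-55, -1], [-45, -1], [-35, -1], [-25, -1]]
tip/edge expected px 75.6 147.7
tip/edge expected px 79.6 131.9
tip/edge expected px 75.4 365.1
tip/edge expected px 79.3 381.9
310 [0.025 0.025 0.026 0.027 0.052]
307 [0.025 0.025 0.026 0.027 0.051]
at [ 0.6322 -0.0198  0.082 ] [-3.098  0.006  1.188] t 30.45 open 0.0119 F [ 0.2  1.2 -1.3]
{"dx":-0.03,"dy":0.01,"dz":0.50,"spin":0.000},{"dx":-0.03,"dy":0.01,"dz":0.50,"spin":0.000},
```

No more pictures to view, so I'll measure the pin tips through the holes by depth.

```bash
cat > tip.py <<'E'
from h import *
s=env.read_state(); c=camera_params('wrist'); a,d=grab_frame('wrist'); z=s['position'][2]
for (v,u) in ((74,142),(74,371)):
    m=np.zeros_like(d,bool); m[v-14:v+15,u-14:u+15]=1; q=pts(d,c,m); k=(q[:,2]>.044)&(q[:,2]<.0525); 
    vv,uu=np.nonzero((d>0)&m); print('tip px',vv[k].mean().round(1),uu[k].mean().round(1),k.sum(),q[k].mean(0).round(4))
E
python3 tip.py
```

```text
tip px 74.6 149.1 65 [ 0.5291 -0.0419  0.0498]
tip px 75.4 363.9 56 [0.5733 0.0665 0.0503]
```

The tips sit within about 0.6 mm of the hole centres, so I'm lowering onto the pins.

>>> send_rows:
  moves:
    - {"dx": 0, "dy": 0, "dz": 0.5, "spin": 0}
    - {"dx": 0, "dy": 0, "dz": 0.5, "spin": 0}
    - {"dx": 0, "dy": 0, "dz": 0.5, "spin": 0}
    - {"dx": 0, "dy": 0, "dz": 0.5, "spin": 0}
    - {"dx": 0, "dy": 0, "dz": 0.4, "spin": 0}
    - {"dx": 0, "dy": 0, "dz": 0, "spin": 0}
    - {"dx": 0, "dy": 0, "dz": 0, "spin": 0}

```text
time: 31.38
position: [0.6308, -0.0197, 0.0559]
tcp_rot: [-3.097, 0.007, 1.188]
wrist_force: [-0.6, -0.6, -2.0]
opening: 0.0114
```

```bash
python3 - <<'E'
from h import *
holes([(74,143),(74,371)]); tilt(); plan([.6317,-.0203,.052],1.188,1)
E
python3 tip.py
```

```text
hole px 83.0 142.0 area 1 [ 0.5327 -0.0434  0.0378]
rim slope deg -1.5 profile mm [[-115, 1], [-105, 1], [-95, 1], [-85, 0], [-75, 0], [-65, 0], [-55, -1], [-45, -1], [-35, -1], [-25, -1]]
at [ 0.6308 -0.0196  0.056 ] [-3.097  0.007  1.188] t 31.48 open 0.0115 F [-0.5  0.1 -2.7]
{"dx":-0.03,"dy":0.13,"dz":0.39,"spin":-0.000},
tip px 72.8 135.7 142 [ 0.5294 -0.0412  0.0484]
tip px 74.0 377.5 141 [0.5731 0.0657 0.0482]
```

Both pins are through. I'll lower the last few mm with a light grip.

>>> send_rows:
  moves:
    - {"dx": 0, "dy": 0.1, "dz": 0.2, "spin": 0}
    - {"dx": 0, "dy": 0, "dz": 0.2, "spin": 0}
    - {"dx": 0, "dy": 0, "dz": 0.1, "spin": 0}
    - {"dx": 0, "dy": 0, "dz": 0, "spin": 0}
  grip_force: 15

```text
time: 32.02
position: [0.6317, -0.0202, 0.0527]
tcp_rot: [-3.098, 0.006, 1.187]
wrist_force: [0.1, 0.4, -0.2]
opening: 0.0118
```

>>> send_rows:
  moves:
    - {"dx": 0, "dy": 0, "dz": 0, "spin": 0}
    - {"dx": 0, "dy": 0, "dz": 0, "spin": 0}
    - {"dx": 0, "dy": 0, "dz": 0, "spin": 0}
    - {"dx": 0, "dy": 0, "dz": 0, "spin": 0}
    - {"dx": 0, "dy": 0, "dz": 0, "spin": 0}
  hand: 60

```text
time: 32.65
position: [0.6324, -0.0201, 0.0522]
tcp_rot: [-3.099, 0.006, 1.188]
wrist_force: [0.3, -0.3, -0.6]
opening: 0.0536
```

```bash
cat > flush.py <<'E'
from h import *
s=env.read_state(); print(s['position'].round(4),s['opening'],s['wrist_force'].round(1)); a,d,c=tilt(); P=pts(d,c)
ux=np.array([np.cos(PY-np.pi/2),np.sin(PY-np.pi/2)]); uy=np.array([np.cos(PY),np.sin(PY)]); q=P[:,:2]-PIN; X=q@ux; Y=q@uy
for n,m in (('ear+',(abs(X)<.017)&(Y>.064)&(Y<.071)),('ear-',(abs(X)<.017)&(Y<-.064)&(Y>-.071)),('floor rear',(X>.02)&(X<.05)&(abs(Y)<.03)),('floor front',(X<0)&(X>-.05)&(abs(Y)<.03))):
    print(n,m.sum(),np.median(P[m,2]).round(4) if m.any() else '')
E
python3 flush.py
```

```text
[ 0.6324 -0.0201  0.0522] 0.05361210901564626 [ 0.3 -0.3 -0.6]
rim slope deg 5.2 profile mm [[-125, -22], [-115, -2], [-105, -2], [-95, -2], [-85, -2], [-75, -2], [-65, -2], [-55, -2], [-45, -2], [-35, -2], [-25, -2]]
ear+ 870 0.0298
ear- 840 0.0297
floor rear 6178 0.0298
floor front 8726 0.0298
```

It's flush: the ears and floor read 29.8 mm, against a nominal 29 plus the 0.8 mm depth bias seen on the bench. I'm withdrawing straight up and away, then doing the final check.

>>> send_rows:
  moves:
    - {"dx": 0, "dy": 0, "dz": -0.7, "spin": 0}
    - {"dx": 0, "dy": 0, "dz": -2.0, "spin": 0}
    - {"dx": 0, "dy": 0, "dz": -3.0, "spin": 0}
    - {"dx": 0, "dy": 0, "dz": -4.0, "spin": 0}
    - {"dx": 0, "dy": 0, "dz": -4.0, "spin": 0}
    - {"dx": 0, "dy": 0, "dz": -4.0, "spin": 0}
    - {"dx": 0, "dy": 0, "dz": -3.0, "spin": 0}
    - {"dx": 0, "dy": 0, "dz": -1.0, "spin": 0}
    - {"dx": 0, "dy": 0, "dz": 0, "spin": 0}
    - {"dx": 0, "dy": 0, "dz": 0, "spin": 0}

```text
time: 33.95
position: [0.6403, -0.0222, 0.2769]
tcp_rot: [-3.097, 0.006, 1.188]
wrist_force: [0.7, 0.3, 1.3]
opening: 0.0665
```

```bash
python3 flush.py; python3 - <<'E'
from h import *
t,e=grab_frame('top'); b,f=grab_frame('side'); d0=np.load('d0.npz')
for cam,dd in (('top',e),('side',f)):
  cc=camera_params(cam)
  for r in masks_of(cam,'stopper0'):
    p=pts(dd,cc,r['mask']); print(cam,round(r['score'],2),np.round(r['at']),np.median(p,0).round(3))
ct=camera_params('top')
for q in 'tub wash_bottle vial_rack jar round_pot tip_box beaker spatula tray'.split():
    r=masks_of('top',q)[:1]
    if r: print(q,round(r[0]['score'],2),np.median(pts(e,ct,r[0]['mask']),0).round(3))
print(env.read_state()['time'])
E
```

```text
[ 0.6403 -0.0222  0.2769] 0.06651871001781742 [0.7 0.3 1.3]
ear+ 193 0.0298
ear- 192 0.0298
floor rear 1338 0.0298
floor front 2482 0.0298
top 0.53 [241. 349.] [ 0.408 -0.354  0.026]
top 0.51 [238. 355.] [ 0.426 -0.378  0.02 ]
top 0.42 [244. 362.] [ 0.388 -0.396  0.026]
tub 0.88 [ 0.46  -0.381  0.006]
wash_bottle 0.7 [0.498 0.181 0.124]
vial_rack 0.77 [ 0.546 -0.177  0.036]
jar 0.9 [ 0.717 -0.213  0.126]
round_pot 0.67 [ 0.528 -0.044  0.028]
tip_box 0.73 [0.726 0.231 0.053]
spatula 0.65 [ 0.547 -0.176  0.035]
34.65
```

```bash
python3 - <<'E'
from h import *
t,e=grab_frame('top'); c=camera_params('top'); P=pts(e,c)
u=np.array([np.cos(.152),np.sin(.152)]); v=np.array([-u[1],u[0]]); q=P[:,:2]-[.456,-.3765]; X,Y=q@u,q@v
m=(abs(X)<.073)&(abs(Y)<.058)&(P[:,2]>.012)
G=np.zeros((24,30),int)
for x,y,z in zip(X[m],Y[m],P[m,2]): G[int((y+.06)/.005),int((x+.075)/.005)]=max(G[int((y+.06)/.005),int((x+.075)/.005)],int(z*1000))
for r in G: print(' '.join('%2d'%k if k else ' .' for k in r[:20]))
print('px',m.sum())
d0=np.load('d0.npz')['d']; ch=(np.abs(e-d0)>.012)&(e>0)&(d0>0); n,l,st,ce=cv2.connectedComponentsWithStats(cv2.morphologyEx(ch.astype(np.uint8),cv2.MORPH_OPEN,np.ones((2,2))))
for i in range(1,n):
    if st[i,4]>8: print('changed',ce[i].round(),st[i,4])
E
```

```text
21 23  . 25 25 15  .  .  .  .  .  .  .  .  .  .  .  .  .  .
24 19 29 34 23  .  .  .  .  .  .  .  .  .  . 15  .  .  .  .
 . 34 38 29 27  .  .  .  .  .  .  .  .  .  .  .  .  .  .  .
37 39 32 38 24  .  .  .  .  .  .  .  .  .  .  .  .  .  .  .
40 39 39 41 17  .  .  .  .  .  .  .  .  .  .  .  .  .  .  .
46 40 36 33  .  .  .  .  .  .  .  .  .  .  .  .  .  .  .  .
40 45 35 36  .  .  .  .  .  .  .  .  .  .  .  .  .  .  .  .
46 44  .  .  .  .  .  .  .  .  .  .  .  .  .  .  .  .  .  .
36 27 26  .  .  .  .  .  .  .  .  .  .  .  .  .  .  .  .  .
30 29 24 27  .  .  .  .  .  .  .  .  .  .  .  .  .  .  .  .
26 25 27 26  .  . 15 24 29 29 13  .  .  .  .  .  .  .  .  .
29 31 31 32  .  . 12 31 30 26 28  .  .  .  .  .  .  .  .  .
27 25  .  .  .  . 14 27 31 23  . 15  .  .  .  .  .  .  .  .
 .  .  .  .  .  . 18 21 27 29 32  .  .  .  . 15  .  .  .  .
 .  .  .  .  . 23  .  . 16 13  .  .  .  .  .  .  .  .  .  .
 .  .  .  .  . 32 28  .  .  .  .  .  .  .  .  .  .  .  .  .
 .  .  .  . 28 30 26 29 20  .  .  .  .  .  .  . 13  .  .  .
 .  .  . 19 26 27 30 23 29  .  .  .  .  .  .  .  .  .  .  .
 .  .  .  . 29 28 32 25 24  .  .  .  .  .  .  .  .  .  .  .
 .  .  . 31 21 21 23  .  .  .  .  .  .  .  .  .  .  .  .  .
 .  .  .  .  .  .  .  .  .  .  . 12  .  .  . 13  .  .  .  .
 .  .  .  .  .  .  .  .  .  .  .  .  .  .  .  .  .  .  .  .
 .  .  .  .  .  .  .  .  .  .  .  .  .  .  .  .  .  .  .  .
 .  .  .  .  .  .  .  .  .  .  .  .  .  .  .  .  .  .  .  .
px 186
changed [488.   5.] 9
changed [19. 39.] 10
changed [255.  40.] 11
changed [427.  44.] 11
changed [199. 260.] 21981
changed [137. 208.] 86
changed [139. 220.] 43
changed [131. 231.] 64
changed [145. 231.] 45
changed [357. 238.] 25
changed [350. 243.] 39
changed [368. 247.] 106
changed [ 22. 350.] 2634
changed [255. 362.] 995
changed [277. 380.] 107
```

```bash
python3 -c "
from h import *
print(env.job_done())"
```

```text
the job is handed in; nothing more can be done
None
```

The job is handed in at about 35 s of the 69 s allowed: all five stoppers are in the wash tub and the empty tray sits flush on its stand.

I carried the tray level by its handle. Over the tub I eased the grip so it pivoted in the pads to about 34°. The stoppers slid out, and I levelled the tray on its old bench spot before fitting it over the pins.

**Last checks:**
- **Tray:** both ears and the floor read 29.8 mm after release, against a nominal 29 mm plus about 0.8 mm of depth bias. Both pins were seen through the holes, and the gripper is clear, about 20 cm above where it let go.
- **Stoppers:** the depth map of the tub shows three single stoppers and a stacked heap up to 46 mm high. I read the heap as two stoppers leaning on each other. Earlier views also gave five separate positions, all in the tub.
- **Other things:** comparing top-view depth before and after, I found no change on the bench apart from the tray's old spot, the tub contents and the area near the arm, which covers part of the view.

**Disagreements:**
- In the final top view the network found only three stoppers, and it mistook other things for the round pot and the spatula. It did not find the beaker, which was probably hidden under the arm, so I did not confirm it or the pot and spatula by name.
- The tool had drifted about 2.5° off vertical by the end, with no effect on the fit.

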